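# Change the jar in the warmer

## Task

Change the jar in the warmer. The spice jar and the cream tub stand in the way of the pull-out jar tray: set both on the steel side tray, pull the jar tray out to its stop, return the green jar from the warmer to a free seat of the jar tray and stand the amber jar in the warmer in its stead. Then push the jar tray fully home and put the spice jar and the cream tub back where each stood, leaving everything upright and the pink tub in its seat.

Things in the scene. Friction and masses are not known exactly. Their poses are not given: they have to be found in the camera images.
- amber_jar: Glass jar of amber honey with a yellow-brown lid, round, 57 mm across, 100 mm tall (lid from 84 mm up, the same width), 0.28 kg. At the start it stands in the left or right seat of the jar tray, under the wire riser. Origin: centre of its underside; z up along its axis.
- green_jar: Glass jar filled with something green, grey lid, round, 62 mm across, 110 mm tall (lid from 95 mm up), 0.36 kg. At the start it stands in the well of the warmer. Origin: centre of its underside; z up.
- spice_jar: Slim brown spice jar with a black lid, round, body 44 mm across, lid 48 mm (from 103 mm up), 125 mm tall, 0.18 kg. At the start it stands on the table in front of the jar tray, left or right. Origin: centre of its underside; z up.
- cream_tub: Cream-coloured round tub, 62 mm across with a 66 mm lid (from 101 mm up), 115 mm tall, 0.2 kg. At the start it stands on the table in front of the jar tray, beside the spice jar. Origin: centre of its underside; z up.
- pink_tub: Pink and white round tub, 62 mm across with a 66 mm pink lid (from 82 mm up), 96 mm tall, 0.2 kg. It stands in the outer seat of the jar tray that the amber jar does not have, and stays in it. Origin: centre of its underside; z up.
- warmer: Jar warmer: a steel drum 116 mm across and 60 mm tall with a small black dial on its side (towards the robot), fixed to the table. One open round well in its top, centred, 76 mm across at the mouth, slightly wider below, 40 mm deep; its floor is 20 mm above the table, so a jar in it stands with its underside there. Origin: centre of the drum's underside on the table; z up.
- side_tray: Empty flat steel tray, 190 mm (its x, away from the robot) by 130 mm (its y), floor 4 mm above the table, rounded rim 12 mm above the table and 8 mm wide, fixed. Origin: centre of its underside. It lies at one side of the table and the warmer at the other; which is which varies. Over the table from x = 0.60 m backwards hangs a wire shelf, its underside 626 mm up: keep the wrist low there.
- jar_tray (a joint): How far the jar tray is pulled out, m: 0 fully home under the riser, 0.15 at its stop. It slides along the x axis of middle_seat (x points in, away from the robot; it pulls out to -x), with about 2 N of friction, and stays where it is left.
- middle_seat (a point): Centre of the floor of the tray's middle seat, 10 mm above the table; moves with the tray. x points in (away from the robot), y along the seats, z up. Three round seats, 72 mm across, 7 mm deep, at y = -78, 0, +78 mm; the middle one starts free. A wire riser (276 mm wide, wires 145-155 mm up) covers the seats; its front edge is 40 mm to -x of this point when home, 110 mm to +x when fully out.
- handle (a point): Middle of the tray's handle: a horizontal dark round bar 10 mm thick, straight for 96 mm along y, 36 mm above the table, its axis 40 mm in front of the tray's 50 mm tall front panel. Same axes as middle_seat, from which it lies 113 mm to the -x side. Nothing is above it.

How it is judged:
On the way, in this order (a step that is already met when the one before it is completed fails the run):
1. the spice jar and the cream tub stand released on the side tray (angle between each of spice_jar, cream_tub's own z axis and vertical below 0.12 rad and linear speed of each of spice_jar, cream_tub below 0.03 m/s and x of spice_jar in the frame of side_tray between -0.09 and 0.09 m and y of spice_jar in the frame of side_tray between -0.06 and 0.06 m and z of each of spice_jar, cream_tub in the frame of side_tray below 0.014 m and contact force between each of spice_jar, cream_tub and the fingers below 0.1 N and x of cream_tub in the frame of side_tray between -0.09 and 0.09 m and y of cream_tub in the frame of side_tray between -0.06 and 0.06 m), for 0.2 s.
2. the jar tray is pulled out, at least 130 mm (value of joint jar_tray above 0.13 m), for 0.2 s.
3. the green jar stands in a seat of the jar tray and the amber jar in the warmer's well (angle between each of amber_jar, green_jar's own z axis and vertical below 0.12 rad and linear speed of each of amber_jar, green_jar below 0.03 m/s and horizontal distance between amber_jar and warmer below 0.012 m and z of amber_jar in the frame of warmer between 0.014 and 0.027 m and x of green_jar in the frame of middle_seat between -0.012 and 0.012 m and z of green_jar in the frame of middle_seat between -0.006 and 0.006 m and (y of green_jar in the frame of middle_seat between -0.09 and -0.066 m or y of green_jar in the frame of middle_seat between -0.012 and 0.012 m or y of green_jar in the frame of middle_seat between 0.066 and 0.09 m)), for 0.2 s.
4. the jar tray is pushed home (value of joint jar_tray below 0.008 m), for 0.2 s.
At the end, for the whole second after the job is handed in: At rest and upright: amber jar on the floor of the warmer's well (within 12 mm of centre), green jar and pink tub each in a seat of the jar tray (within 12 mm), tray home (within 8 mm), spice jar and cream tub within 15 mm of where each stood at the start (all of step 3 and angle between each of pink_tub, spice_jar, cream_tub's own z axis and vertical below 0.12 rad and linear speed of each of pink_tub, spice_jar, cream_tub below 0.03 m/s and x of pink_tub in the frame of middle_seat between -0.012 and 0.012 m and z of pink_tub in the frame of middle_seat between -0.006 and 0.006 m and (y of pink_tub in the frame of middle_seat between -0.09 and -0.066 m or y of pink_tub in the frame of middle_seat between -0.012 and 0.012 m or y of pink_tub in the frame of middle_seat between 0.066 and 0.09 m) and value of joint jar_tray below 0.008 m and distance of each of spice_jar, cream_tub from where it was at the start of the episode below 0.015 m); the robot touches nothing.
It fails at once if a jar or tub is tipped over (angle between any of amber_jar, green_jar, pink_tub, spice_jar, cream_tub's own z axis and vertical above 0.6 rad).
It fails at once if the pink tub is lifted out of the jar tray (height (world z) of pink_tub above 0.04 m).
It also fails if it takes over 128 s, if anything falls off the work surface, if the arm or the gripper's body presses on something with over 40 N, if the wrist force passes 120 N, or if a joint passes its speed limit or range.

## Robot

A 6-joint arm with a two-finger parallel gripper is mounted at the origin on a cart in front of the work surface, level with it; the furniture and walls round the work are solid. World frame = base frame: x ahead of the robot, y to its left, z up, the work surface at z = 0. Lengths are in m, angles in rad, forces in N, time in s.
With the tool pointing down it reaches from about 0.35 to 0.775 m from the base axis. Payload 7.3 kg.
Tool frame: the origin (TCP) lies midway between the tips of the shut fingers; the grasp point (between the pads) lies 19 mm behind it (robot.tcp_to_grasp is the distance from the TCP to the grasp point, in m); z points along the fingers, y is the line along which they close (so a half turn about z gives the same grasp; the last joint's range is limited). The gripper opens to 92 mm and grips with 3 to 60 N. Pads are 19 mm wide; open, the fingers measure 130 mm over their backs; the gripper's body (75 mm by 190 mm) begins 47 mm behind the grasp point.
Start: joints at [-1.316, 0.342, 1.524, -0, 1.275, -0.146], TCP at [0.205, -0.483, 0.202] pointing down, gripper open.
Joint ranges: [-2.53, 2.53], [-0.77, 2.02], [0.04, 2.7], [-1, 4.14], [0.28, 2.66], [-3.11, 3.11]. Speed limits (rad/s): [2.57, 2.57, 3.14, 3.14, 3.14, 3.14].

## Interface

Orientations are given as [roll, pitch, yaw] about the fixed x, y, z axes, in that order (R = Rz(yaw) Ry(pitch) Rx(roll)).
In Python, from cell import readout, cams, ticket, robot gives the robot as it stands. The module is installed in compiled form; this text tells all that it offers.
- The arm moves only by the tool jog_arm, never from a script. Its argument "plan" is a list of rows, each a list of 5 numbers: the shift along the world's x, y, z each as a share of 0.08 m, from -1 to 1, then the turn about the world's z as a share of 90 degrees, from -1 to 1, then the opening, from -1 (shut) to 1 (fully open). A call has 1 to 12 rows; each row is the pose to reach, as a shift and turn from the pose commanded when the call began; what a row does not reach only later rows make up. A row lasts 1/10 s, in which the tool goes at most 50 mm and 8.59 degrees, less where a joint would pass 70% of its speed; a pose out of reach is approached as far as the arm can. A call with a number of a shift or a turn outside -1 to 1 is refused whole. A call with a gripper value outside its range is refused whole. The fingers move at their own pace and stop on an object; "squeeze" is the grip in N (left out, the last holds). Time passes only in rows, so rows that repeat a pose let the fingers close. It gives the time, the measured TCP pose, the force, the opening and the grip force at its end, in the units of the state.
- readout.observe(): the state, without advancing time (a new reading comes with each control period).
- cams.read_camera(name): name is "scene" or "top" or "wrist"; returns the picture (420x560x3 uint8, blue, green, red); there is no depth.
- cams.calibration(name): a dict with "K" (3x3 intrinsics, pixels), "k1" (the pictures are not rectified: a ray, as slopes to the right and down, at radius r is drawn at 1 + k1 r^2 times it, then the intrinsics apply), "world_from_camera" (4x4, takes a point from camera to world coordinates). Camera axes: x right, y down, z forward; pixel columns grow to the right and rows downward; lengths in m; the calibration is good to about 2 mm. A picture is of the moment at which its call begins: read the wrist's pose just before it. calibration takes no time and is no camera call; for the wrist camera it gives the pose at the moment of the call.
- ticket.hand_in(): hands the job in; it is judged then, once.
The state is a dict: "time": time; "qpos": joint angles; "qvel": joint speeds; "joint_efforts": joint torques, N m; "tool_pos": TCP position; "tool_rot": TCP orientation; "contact_force": force on the tool from outside, world axes, zero at the start; "torque": the same for the moment, N m; "opening": finger opening in m; "grip_force": force on a finger pad.
Only numpy, scipy, OpenCV 4.12 (cv2) and the standard library are available. Lean on these libraries where they do the work, as an engineer would, in place of code of your own. Each camera call takes 0.05 s, during which the arm holds its last target. There are 200 camera calls.

## Working session

There is one attempt and no reset: what is moved stays moved. The work goes in short steps, Python scripts to look and compute and a tool call to move; the robot and the scene stay as the last step left them, time stands still between calls to the robot, and variables do not carry over. Pictures are saved under pics/ and viewed, at most 14 in all, crops included, and the job is handed in when it is done.

Besides the shell and the picture viewer there is one more tool, called by a JSON object that holds its "api" and its "payload". jog_arm: Moves the arm, as the interface text tells. Shift numbers are shares of 0.08 m and turn numbers shares of 90 degrees, none past 1 either way. Its arguments: {"type":"object","properties":{"plan":{"type":"array"},"squeeze":{"type":"number"}},"required":["plan"]}

```bash
mkdir -p pics; cat > h.py <<'E'
import numpy as np, cv2
from cell import readout, cams, ticket, robot
def ray(name,u,v,c=None):
    c=c or cams.calibration(name); K=np.array(c["K"]);T=np.array(c["world_from_camera"])
    p=cv2.undistortPoints(np.array([[[u,v]]],float),K,np.array([c["k1"],0,0,0,0.]))[0,0]
    return T[:3,3],T[:3,:3]@np.array([p[0],p[1],1.])
def onplane(name,u,v,z,c=None):
    o,d=ray(name,u,v,c); return o+d*(z-o[2])/d[2]
def proj(name,P,c=None):
    c=c or cams.calibration(name); K=np.array(c["K"]);T=np.linalg.inv(np.array(c["world_from_camera"]))
    P=np.atleast_2d(P)@T[:3,:3].T+T[:3,3]
    return cv2.projectPoints(P,np.zeros(3),np.zeros(3),K,np.array([c["k1"],0,0,0,0.]))[0][:,0]
E
python3 - <<'E'
from h import *
s=readout.observe(); print(s)
for n in("scene","top"):
    cv2.imwrite(f"pics/{n}0.png",cams.read_camera(n)); c=cams.calibration(n); print(n,c)
E
```

```text
{'time': 0.0, 'qpos': array([-1.31600348e+00,  3.42721851e-01,  1.52504621e+00, -2.22204373e-05,
        1.27541123e+00, -1.46011174e-01]), 'qvel': array([ 8.93716005e-05, -7.36383193e-04,  7.45300105e-05, -1.43660090e-04,
       -2.63580766e-04,  5.59667289e-04]), 'joint_efforts': array([ 2.44414550e-03, -4.31234765e+01, -2.44215578e+01,  7.20574474e-02,
        5.58462983e-02, -1.17545346e-04]), 'tool_pos': array([ 0.20472328, -0.4829344 ,  0.20153527]), 'tool_rot': array([-3.14001981e+00, -2.09822817e-04,  4.00810346e-01]), 'contact_force': array([ 0.1470367 , -0.26390247,  0.08902767]), 'torque': array([ 0.01322976,  0.00913634, -0.01204371]), 'grip_force': 0.0, 'opening': 0.09218329615466805}
scene {'K': array([[413.59043442,   0.        , 277.26347361],
       [  0.        , 413.59043442, 212.13457199],
       [  0.        ,   0.        ,   1.        ]]), 'k1': -0.1188725748006217, 'world_from_camera': array([[ 0.9055542 , -0.25877162,  0.33616787,  0.28682701],
       [-0.42421101, -0.55995507,  0.71168486, -0.78152108],
       [ 0.00407506, -0.78707533, -0.61684344,  0.64525005],
       [ 0.        ,  0.        ,  0.        ,  1.        ]])}
top {'K': array([[418.11416398,   0.        , 274.94340286],
       [  0.        , 418.11416398, 208.7828794 ],
       [  0.        ,   0.        ,   1.        ]]), 'k1': 0.011205120913936013, 'world_from_camera': array([[ 0.00672066, -0.98890995,  0.14836422,  0.45240437],
       [-0.99994317, -0.00541815,  0.00918161, -0.10406981],
       [-0.00827592, -0.14841749, -0.98889016,  1.12757722],
       [ 0.        ,  0.        ,  0.        ,  1.        ]])}
```

View pics/top0.png

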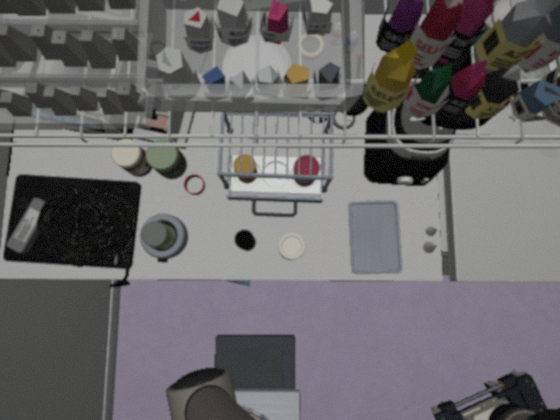

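View pics/scene0.png

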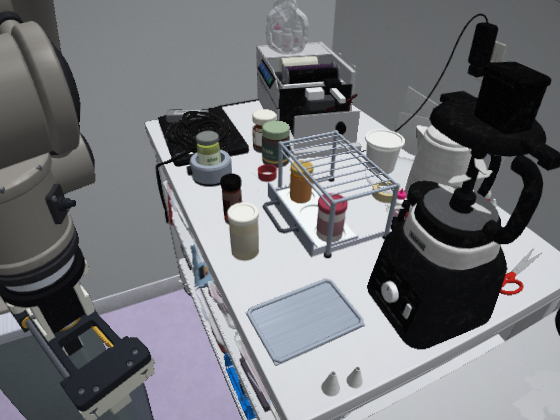

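The top view shows the warmer at the left with the green jar (157,235), the spice jar lid at (245,240), the cream lid at (291,246) and the side tray at the right (374,237). The handle is at (275,208), the amber lid in the left seat at (244,165) and the pink lid in the right seat at (307,168).

```bash
python3 - <<'E'
from h import *
im=cv2.imread("pics/top0.png"); hsv=cv2.cvtColor(im,cv2.COLOR_BGR2HSV)
cv2.imwrite("pics/crop0.png",cv2.resize(im[140:290,130:420],None,fx=2.7,fy=2.7,interpolation=cv2.INTER_CUBIC))
for n,u,v in [("spice",245,240),("cream",291,246),("green",152,235),("warm",168,220),("tray",374,237),("amber",244,163),("pink",307,165),("handle",275,213),("table",210,260),("panel",275,192)]:
    print(n,im[v,u],hsv[v,u])
def blob(m,u,v):
    k,l,st,c=cv2.connectedComponentsWithStats(m.astype(np.uint8)); i=l[v,u]
    cn=cv2.findContours((l==i).astype(np.uint8),0,1)[0][0]
    return st[i],c[i],cv2.minEnclosingCircle(cn),cv2.minAreaRect(cn)
g=cv2.cvtColor(im,cv2.COLOR_BGR2GRAY).astype(int)
for n,u,v,z,t in [("spice",245,240,.125,("lt",60)),("handle",275,213,.036,("lt",75))]:
    b=blob(g<t[1],u,v); print(n,b, onplane("top",*b[1],z))
E
```

```text
spice [ 9  8 11] [170  70  11]
cream [168 179 181] [ 25  18 181]
green [100  99  97] [100   8 100]
warm [112 106 102] [108  23 112]
tray [132 124 119] [108  25 132]
amber [ 64 120 142] [ 22 140 142]
pink [ 65  55 119] [175 137 119]
handle [101 102 102] [ 30   3 102]
table [160 162 163] [ 20   5 163]
panel [170 169 167] [100   5 170]
spice (array([236, 231,  19,  19, 282], dtype=int32), array([244.89007092, 239.93262411]), ((245.0, 240.0), 10.000100135803223), ((245.0, 240.0), (18.0, 18.0), 90.0)) [ 0.52685964 -0.02316591  0.125     ]
handle (array([     0,      0,    560,    420, 168202], dtype=int32), array([292.73296394, 218.74851666]), ((39.0, 418.0), 9.999999747378752e-05), ((39.0, 418.0), (0.0, 0.0), 0.0)) [ 0.58993227 -0.14089383  0.036     ]
```

View pics/crop0.png

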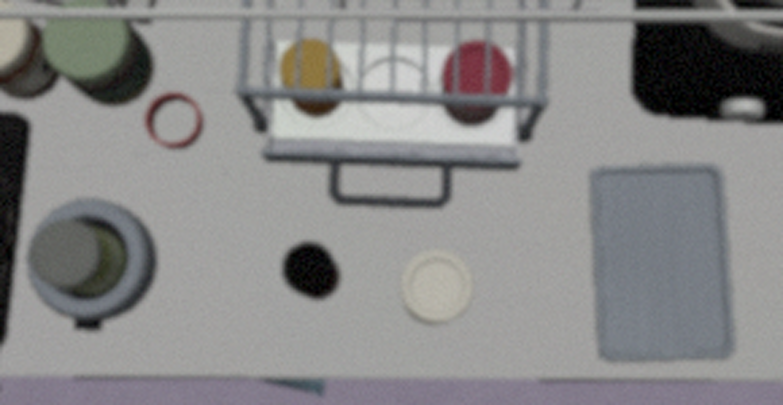

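```bash
python3 - <<'E'
from h import *
im=cv2.GaussianBlur(cv2.imread("pics/top0.png"),(3,3),0); I=im.astype(int); B,G,R=I[...,0],I[...,1],I[...,2]
g=I.mean(2)
def big(m,u0,u1,v0,v1):
    w=np.zeros(m.shape,np.uint8); w[v0:v1,u0:u1]=m[v0:v1,u0:u1]
    cn=max(cv2.findContours(w,0,1)[0],key=cv2.contourArea); M=cv2.moments(cn)
    return (M["m10"]/M["m00"],M["m01"]/M["m00"]),cv2.contourArea(cn),cv2.minAreaRect(cn),cn,w
def P(n,uv,z): print(n,np.round(uv,1),np.round(onplane("top",*uv,z),4))
r=big(R-B>7,272,312,225,266); print(r[1:3]); P("cream",r[0],.115)
r=big(g<80,228,262,222,258); print(r[1:3]); P("spice",r[0],.125)
r=big(B-R>6,340,412,190,285); print(r[1:3]); P("tray",r[2][0],.012); 
for c in cv2.boxPoints(r[2]): P(" c",c,.012)
w=np.zeros(g.shape,bool); w[204:222,250:300]=(g<115)[204:222,250:300]
v,u=np.nonzero(w); print(u.min(),u.max(),v.max())
col=[(x,np.average(np.arange(206,222),weights=np.clip(150-g[206:222,x],0,None))) for x in range(259,293)]
for x in (258,275,292):pass
a,b=np.polyfit(*zip(*col),1); print("bar slope",a)
p1=onplane("top",254,a*254+b,.036);p2=onplane("top",296.5,a*296.5+b,.036);print("bar",p1,p2,(p1+p2)/2,np.arctan2(*(p2-p1)[[0,1]]))
# bar edges
print(np.round(g[211,246:304]))
# circles: green lid, warmer, amber, pink
up=cv2.resize(im[190:270,125:200],None,fx=4,fy=4,interpolation=cv2.INTER_CUBIC); gu=cv2.cvtColor(up,cv2.COLOR_BGR2GRAY)
for lo,hi in((45,62),(84,105)):
    c=cv2.HoughCircles(gu,cv2.HOUGH_GRADIENT,1.5,20,param1=60,param2=25,minRadius=lo,maxRadius=hi)
    if c is not None:
        for q in c[0][:3]:
            uv=q[:2]/4+[125,190]; P(f"circ r{q[2]/4:.1f}",uv,.13 if lo==45 else .06)
r=big((R-B>35)&(R-G<45),230,262,148,172);print(r[1:3]); P("amber",r[0],.11)
r=big((R-B>30)&(R-G>30),290,325,148,178);print(r[1:3]);P("pink",r[0],.106)
E
```

```text
(533.0, ((291.5, 245.5), (27.0, 25.0), 90.0))
cream [291.4 245.6] [ 0.5146 -0.1351  0.115 ]
(277.0, ((244.5, 239.5), (19.0, 19.0), 90.0))
spice [244.7 239.8] [ 0.5273 -0.0227  0.125 ]
(3356.0, ((374.8577575683594, 236.72525024414062), (71.70064544677734, 49.4222297668457), 87.0643310546875))
tray [374.9 236.7] [ 0.546  -0.3604  0.012 ]
 c [348.3 202.2] [ 0.6389 -0.2917  0.012 ]
 c [397.7 199.7] [ 0.6465 -0.4247  0.012 ]
 c [401.4 271.3] [ 0.4555 -0.4272  0.012 ]
 c [352.  273.8] [ 0.4479 -0.2976  0.012 ]
252 296 216
bar slope 0.031918060411706806
bar [ 0.60279965 -0.03880567  0.036     ] [ 0.59981911 -0.15080448  0.036     ] [ 0.60130938 -0.09480507  0.036     ] -3.1149867321296236
[161. 160. 159. 158. 149. 127.  97.  74.  71.  88. 113. 132. 141. 143.
 145. 145. 145. 145. 145. 145. 146. 147. 148. 147. 148. 148. 147. 148.
 149. 151. 151. 152. 153. 152. 152. 154. 156. 157. 158. 158. 157. 158.
 157. 157. 157. 154. 140. 113.  84.  74.  94. 126. 149. 158. 160. 161.
 161. 161.]
circ r15.3 [163.1 235.6] [0.5358 0.1725 0.13  ]
circ r15.3 [173.2 237.1] [0.5323 0.1481 0.13  ]
circ r15.3 [167.9 243.4] [0.5171 0.16   0.13  ]
circ r23.1 [164.2 236.3] [0.5398 0.1889 0.06  ]
circ r24.0 [159.3 233.7] [0.5464 0.2017 0.06  ]
circ r25.2 [158.6 244.9] [0.5176 0.2023 0.06  ]
(144.0, ((246.0, 163.0), (16.0, 10.0), 90.0))
amber [245.6 163.1] [ 0.7204 -0.0204  0.11  ]
(131.5, ((304.5, 164.5), (17.0, 9.0), 90.0))
pink [304.2 164.7] [ 0.7179 -0.1672  0.106 ]
```

{"api": "jog_arm", "payload": {"plan": [[0.39,0.44,0,0.07,1],[0.775,0.87,0,0.149,1],[0.775,0.87,0,0.149,1]], "squeeze": 20}}

```text
time: 0.4
tool_pos: [0.2693, -0.41, 0.202]
tool_rot: [-3.14, -0.002, 0.642]
contact_force: [-1.0, 0.0, 0.5]
opening: 0.092
grip_force: 0.0
```

{"api": "jog_arm", "payload": {"plan": [[0.39,0.44,0,0.07,1],[0.775,0.87,0,0.149,1],[0.775,0.87,0,0.149,1]]}}

```text
time: 0.7
tool_pos: [0.3311, -0.3409, 0.2021]
tool_rot: [-3.141, -0.002, 0.876]
contact_force: [-0.1, 0.0, 0.5]
opening: 0.092
grip_force: 0.0
```

{"api": "jog_arm", "payload": {"plan": [[0.39,0.44,0,0.07,1],[0.775,0.87,0,0.149,1],[0.775,0.87,0,0.149,1]]}}

```text
time: 1.0
tool_pos: [0.3929, -0.272, 0.2021]
tool_rot: [3.142, -0.001, 1.109]
contact_force: [-0.8, -0.8, 0.3]
opening: 0.0919
grip_force: 0.0
```

{"api": "jog_arm", "payload": {"plan": [[0.39,0.44,0,0.07,1],[0.775,0.87,0,0.149,1],[0.775,0.87,0,0.149,1]]}}

```text
time: 1.3
tool_pos: [0.4548, -0.203, 0.202]
tool_rot: [3.141, -0.001, 1.342]
contact_force: [0.1, -0.2, -0.0]
opening: 0.0915
grip_force: 0.0
```

{"api": "jog_arm", "payload": {"plan": [[0.39,0.44,0,0.07,1],[0.775,0.87,0,0.149,1],[0.775,0.87,0,0.149,1],[0.775,0.87,0,0.149,1],[0.775,0.87,0,0.149,1]]}}

```text
time: 1.8
tool_pos: [0.514, -0.1371, 0.202]
tool_rot: [-3.141, 0.0, 1.568]
contact_force: [-0.6, -1.0, 0.9]
opening: 0.0919
grip_force: 0.0
```

```bash
python3 - <<'E'
from h import *
c=cams.calibration("wrist"); im=cams.read_camera("wrist"); cv2.imwrite("pics/w1.png",im)
s=readout.observe(); print(s["time"],s["tool_pos"],s["tool_rot"])
print(proj("wrist",[[.5146,-.1351,.115],[.527,-.023,.125],[.6013,-.095,.036],[.5146,-.1351,.06]],c), c["world_from_camera"][:3,3])
E
```

```text
1.85 [ 0.51397249 -0.13715308  0.20213444] [-3.14104767e+00  4.26188478e-04  1.56752502e+00]
[[283.54496965 204.52331507]
 [301.17613979  51.50437768]
 [370.87907045 143.62555513]
 [283.60560037 188.78209537]] [ 0.51507807 -0.05822127  0.38417044]
```

View pics/w1.png

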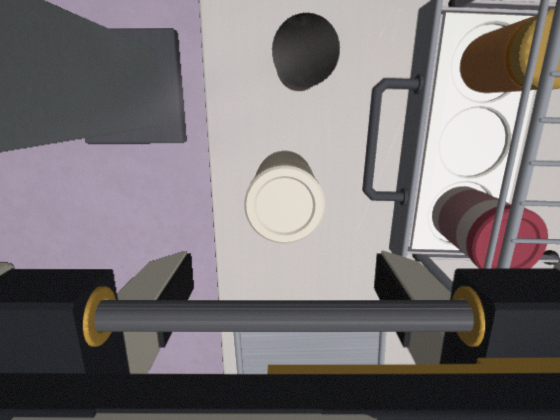

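The wrist view shows the cream lid at (285,204), against (284,204) predicted. The spice lid is at (306,50) and the handle bar runs down u≈374. That puts the measurements within about 3 mm, so I'm descending on the cream tub.

{"api": "jog_arm", "payload": {"plan": [[0,0,-0.4,0,1],[0.01,0.01,-0.9,0,1],[0.01,0.01,-0.9,0,1]]}}

```text
time: 2.15
tool_pos: [0.5118, -0.1347, 0.1261]
tool_rot: [-3.133, -0.003, 1.568]
contact_force: [-0.7, 0.4, 0.4]
opening: 0.0918
grip_force: 0.0
```

{"api": "jog_arm", "payload": {"plan": [[0,0,-0.4,0,1],[0,0,-0.88,0,1],[0,0,-0.88,0,1],[0,0,-0.88,0,1],[0,0,-0.88,0,1]]}}

```text
time: 2.65
tool_pos: [0.5172, -0.1356, 0.0625]
tool_rot: [3.138, 0.002, 1.57]
contact_force: [0.1, 0.3, -0.0]
opening: 0.0917
grip_force: 0.0
```

{"api": "jog_arm", "payload": {"plan": [[0,0,0,0,-1],[0,0,0,0,-1],[0,0,0,0,-1],[0,0,0,0,-1],[0,0,0,0,-1],[0,0,0,0,-1],[0,0,0,0,-1],[0,0,0,0,-1]]}}

```text
time: 3.45
tool_pos: [0.5157, -0.1347, 0.0602]
tool_rot: [3.141, 0.0, 1.571]
contact_force: [-2.1, -0.7, 6.1]
opening: 0.0642
grip_force: 20.0
```

{"api": "jog_arm", "payload": {"plan": [[0,0,0.2,0,-1],[0,0,0.45,0,-1],[0,0,0.75,0,-1],[0,-0.1,0.75,0,-1],[0,-0.35,0.75,0,-1],[0,-0.6,0.75,0,-1],[0,-0.94,0.75,0,-1]]}}

```text
time: 4.15
tool_pos: [0.515, -0.21, 0.1183]
tool_rot: [-3.14, -0.001, 1.572]
contact_force: [0.3, -0.3, -1.8]
opening: 0.064
grip_force: 20.0
```

{"api": "jog_arm", "payload": {"plan": [[0,-0.32,0,0,-1],[0,-0.64,0,0,-1],[0,-0.94,0,0,-1]]}}

```text
time: 4.45
tool_pos: [0.5149, -0.2863, 0.118]
tool_rot: [-3.14, -0.001, 1.571]
contact_force: [-0.3, -0.7, -1.8]
opening: 0.0641
grip_force: 20.0
```

{"api": "jog_arm", "payload": {"plan": [[-0.06,-0.32,0,0,-1],[-0.12,-0.64,0,0,-1],[-0.18,-0.85,0,0,-1],[-0.18,-0.94,0,0,-1],[-0.18,-0.94,0,0,-1],[-0.18,-0.94,-0.25,0,-1],[-0.18,-0.94,-0.45,0,-1],[-0.18,-0.94,-0.6,0,-1],[-0.18,-0.94,-0.69,0,-1],[-0.18,-0.94,-0.69,0,-1],[-0.18,-0.94,-0.69,0,-1]]}}

```text
time: 5.55
tool_pos: [0.5017, -0.36, 0.0649]
tool_rot: [3.141, 0.0, 1.572]
contact_force: [-0.1, -0.5, -1.7]
opening: 0.064
grip_force: 20.0
```

{"api": "jog_arm", "payload": {"plan": [[0,0,-0.02,0,-1],[0,0,-0.02,0,-1],[0,0,-0.02,0,1],[0,0,-0.02,0,1],[0,0,-0.02,0,1],[0,0,-0.02,0,1],[0,0,-0.02,0,1],[0,0,0.3,0,1],[0,0,0.8,0,1],[0,0,0.8,0,1]]}}

```text
time: 6.55
tool_pos: [0.5037, -0.3623, 0.1342]
tool_rot: [3.134, 0.007, 1.571]
contact_force: [0.7, 0.1, 0.5]
opening: 0.0916
grip_force: 0.0
```

{"api": "jog_arm", "payload": {"plan": [[0,0,0.6,0,1],[0,0.4,0.79,-0.08,1],[0,0.9,0.79,-0.18,1],[0,1,0.79,-0.25,1]]}}

```text
time: 6.95
tool_pos: [0.5013, -0.2769, 0.1925]
tool_rot: [3.141, -0.001, 1.175]
contact_force: [-0.8, -0.5, -0.1]
opening: 0.092
grip_force: 0.0
```

{"api": "jog_arm", "payload": {"plan": [[0,0.4,0,-0.09,1],[0,0.8,0,-0.18,1],[0,1,0,-0.25,1]]}}

```text
time: 7.25
tool_pos: [0.501, -0.1979, 0.1916]
tool_rot: [-3.141, -0.0, 0.781]
contact_force: [0.8, 0.4, -0.4]
opening: 0.0922
grip_force: 0.0
```

{"api": "jog_arm", "payload": {"plan": [[0,0.4,0,-0.09,1],[0,0.8,0,-0.18,1],[0,1,0,-0.25,1]]}}

```text
time: 7.55
tool_pos: [0.5009, -0.1179, 0.1916]
tool_rot: [-3.141, 0.0, 0.389]
contact_force: [-0.1, -0.9, 0.7]
opening: 0.0918
grip_force: 0.0
```

{"api": "jog_arm", "payload": {"plan": [[0.2,0.4,0,-0.09,1],[0.35,0.8,0,-0.18,1],[0.35,1,0,-0.25,1],[0.35,1,0,-0.25,1]]}}

```text
time: 7.95
tool_pos: [0.5292, -0.0381, 0.1915]
tool_rot: [-3.141, 0.001, 0.002]
contact_force: [-0.5, 0.1, -0.5]
opening: 0.0913
grip_force: 0.0
```

```bash
python3 - <<'E'
from h import *
c=cams.calibration("wrist"); im=cams.read_camera("wrist"); cv2.imwrite("pics/w2.png",im)
cv2.imwrite("pics/s2.png",cams.read_camera("scene"))
s=readout.observe(); print(s["time"],s["tool_pos"],s["tool_rot"])
print(proj("wrist",[[.530,-.022,.125],[.603,-.093,.036],[.541,.19,.06]],c))
a=cv2.hconcat([im,cv2.imread("pics/s2.png")]);cv2.imwrite("pics/ws2.png",cv2.resize(a,(800,300),interpolation=cv2.INTER_AREA))
E
```

```text
8.05 [ 0.52909296 -0.04029245  0.19160087] [3.14120170e+00 3.98434967e-04 3.44523862e-03]
[[260.95104296 215.42929229]
 [341.16791839 112.63721692]
 [ 36.71286913 182.38006111]]
```

View pics/ws2.png

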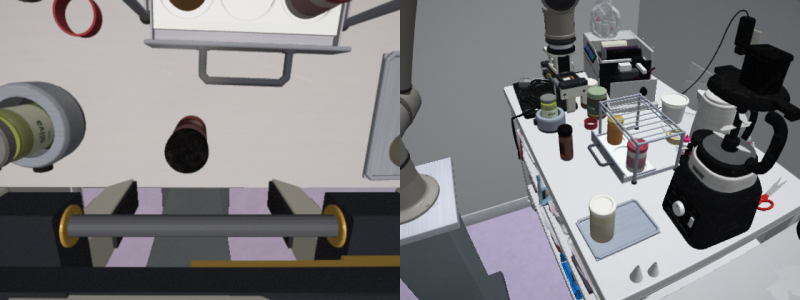

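Spice lid at about (260,214) in the wrist view, as predicted, and the cream tub stands upright on the side tray. Next I grasp the spice jar.

{"api": "jog_arm", "payload": {"plan": [[0,0.22,-0.2,0,1],[0.01,0.22,-0.3,0,1],[0.01,0.22,-0.7,0,1],[0.01,0.22,-0.8,0,1]]}}

```text
time: 8.45
tool_pos: [0.5282, -0.0235, 0.1251]
tool_rot: [-3.141, 0.005, 0.001]
contact_force: [-0.3, -0.1, -0.1]
opening: 0.0918
grip_force: 0.0
```

{"api": "jog_arm", "payload": {"plan": [[0,0,-0.4,0,1],[0,0,-0.76,0,1],[0,0,-0.76,0,1],[0,0,-0.76,0,1]]}}

```text
time: 8.85
tool_pos: [0.5304, -0.0233, 0.0677]
tool_rot: [3.141, 0.0, 0.0]
contact_force: [-0.1, 0.1, 0.8]
opening: 0.092
grip_force: 0.0
```

{"api": "jog_arm", "payload": {"plan": [[0,0,0,0,-1],[0,0,0,0,-1],[0,0,0,0,-1],[0,0,0,0,-1],[0,0,0,0,-1],[0,0,0,0,-1],[0,0,0,0,-1],[0,0,0,0,-1],[0,0,0,0,-1]]}}

```text
time: 9.75
tool_pos: [0.5301, -0.0225, 0.0671]
tool_rot: [-3.142, -0.0, 0.0]
contact_force: [-0.1, 1.4, 1.5]
opening: 0.0461
grip_force: 20.0
```

{"api": "jog_arm", "payload": {"plan": [[0,0,0.2,0,-1],[0,0,0.5,0,-1],[0,0,0.88,0,-1],[0,-0.2,0.88,0,-1],[0,-0.5,0.88,0,-1],[0,-0.845,0.88,0,-1]]}}

```text
time: 10.35
tool_pos: [0.5294, -0.0909, 0.1365]
tool_rot: [-3.141, 0.001, 0.002]
contact_force: [-0.3, -0.4, -2.4]
opening: 0.0462
grip_force: 20.0
```

{"api": "jog_arm", "payload": {"plan": [[0,-0.42,0,0,-1],[0,-0.845,0,0,-1]]}}

```text
time: 10.55
tool_pos: [0.5291, -0.1593, 0.1361]
tool_rot: [-3.141, 0.002, 0.001]
contact_force: [0.4, -0.1, -1.7]
opening: 0.0461
grip_force: 20.0
```

{"api": "jog_arm", "payload": {"plan": [[0.15,-0.42,0,0,-1],[0.3,-0.845,0,0,-1]]}}

```text
time: 10.75
tool_pos: [0.5532, -0.2274, 0.136]
tool_rot: [-3.141, 0.002, -0.0]
contact_force: [1.1, 0.5, -1.0]
opening: 0.0459
grip_force: 20.0
```

{"api": "jog_arm", "payload": {"plan": [[0.25,-0.42,0,0,-1],[0.525,-0.845,0,0,-1]]}}

```text
time: 10.95
tool_pos: [0.5954, -0.2951, 0.1359]
tool_rot: [-3.141, 0.002, -0.001]
contact_force: [1.0, -0.1, -1.5]
opening: 0.0459
grip_force: 20.0
```

{"api": "jog_arm", "payload": {"plan": [[0,-0.42,0,0,-1],[0,-0.7,0,0,-1],[0,-0.845,0,0,-1],[0,-0.845,0,0,-1],[0,-0.845,-0.3,0,-1],[0,-0.845,-0.55,0,-1],[0,-0.845,-0.75,0,-1],[0,-0.845,-0.84,0,-1],[0,-0.845,-0.84,0,-1],[0,-0.845,-0.84,0,-1]]}}

```text
time: 11.95
tool_pos: [0.5964, -0.3594, 0.0708]
tool_rot: [-3.141, -0.0, 0.001]
contact_force: [0.5, 1.8, 0.8]
opening: 0.0462
grip_force: 20.0
```

{"api": "jog_arm", "payload": {"plan": [[0,0,0,0,1],[0,0,0,0,1],[0,0,0,0,1],[0,0,0,0,1],[0,0,0,0,1],[0,0,0.3,0,1],[0,0,0.7,0,1],[0,0,1,0,1],[0,0,1,0,1]]}}

```text
time: 12.85
tool_pos: [0.5978, -0.362, 0.1549]
tool_rot: [3.137, -0.006, 0.0]
contact_force: [1.0, 0.4, 0.7]
opening: 0.0918
grip_force: 0.0
```

{"api": "jog_arm", "payload": {"plan": [[0,0.4,0,0,-1],[0,0.835,0,0,-1]]}}

```text
time: 13.05
tool_pos: [0.5953, -0.2939, 0.1489]
tool_rot: [-3.141, 0.001, -0.002]
contact_force: [0.7, 0.3, 0.2]
opening: 0.0801
grip_force: 0.0
```

{"api": "jog_arm", "payload": {"plan": [[0,0.4,0,0,-1],[0,0.835,0,0,-1]]}}

```text
time: 13.25
tool_pos: [0.5954, -0.2259, 0.1491]
tool_rot: [-3.141, 0.001, -0.0]
contact_force: [0.1, 0.7, 0.6]
opening: 0.0643
grip_force: 0.0
```

{"api": "jog_arm", "payload": {"plan": [[0,0.4,0,0,-1],[0,0.835,0,0,-1]]}}

```text
time: 13.45
tool_pos: [0.5954, -0.159, 0.1492]
tool_rot: [-3.141, 0.001, -0.0]
contact_force: [-0.2, 0.6, 0.0]
opening: 0.0485
grip_force: 0.0
```

{"api": "jog_arm", "payload": {"plan": [[0,0.4,0,0,-1],[0.2,0.835,0,0,-1],[0.34,0.835,0,0,-1],[0.34,0.835,0,0,-1],[0.34,0.835,0,0,-1]]}}

```text
time: 13.95
tool_pos: [0.6226, -0.0936, 0.1492]
tool_rot: [-3.142, 0.002, 0.0]
contact_force: [0.3, -0.8, -0.3]
opening: 0.0085
grip_force: 0.0
```

```bash
python3 - <<'E'
from h import *
c=cams.calibration("wrist"); im=cams.read_camera("wrist")
s=readout.observe(); print(s["time"],s["tool_pos"],s["tool_rot"],s["opening"])
print(proj("wrist",[[.603,-.045,.036],[.603,-.093,.036],[.603,-.141,.036]],c))
a=cv2.hconcat([im,cams.read_camera("scene")]);cv2.imwrite("pics/ws3.png",cv2.resize(a,(800,300),interpolation=cv2.INTER_AREA))
E
```

```text
14.0 [ 0.62245072 -0.09400495  0.14945833] [-3.14152886e+00  1.56896051e-03 -5.19369033e-04] 0.004379992149157313
[[228.39214184 221.10262367]
 [281.73583264 221.12861136]
 [335.06028507 221.1495652 ]]
```

View pics/ws3.png

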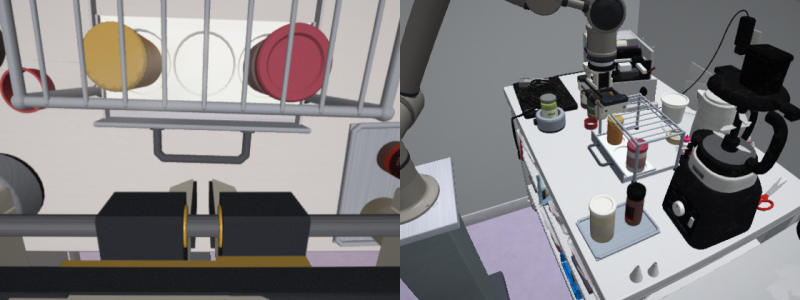

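In this view the bar sits at v≈221 and u≈283, as predicted. Both tubs stand on the side tray, so I'm lowering behind the bar and pulling.

{"api": "jog_arm", "payload": {"plan": [[0,0,-0.3,0,-1],[0,0,-0.6,0,-1],[0,0,-0.85,0,-1],[0,0,-0.85,0,-1]]}}

```text
time: 14.45
tool_pos: [0.6207, -0.0938, 0.0792]
tool_rot: [-3.14, 0.006, -0.001]
contact_force: [-0.5, -0.1, 0.0]
opening: 0.0003
grip_force: 0.0
```

{"api": "jog_arm", "payload": {"plan": [[0,0,-0.2,0,-1],[0,0,-0.5,0,-1],[0,0,-0.77,0,-1],[0,0,-0.77,0,-1],[0,0,-0.77,0,-1]]}}

```text
time: 14.95
tool_pos: [0.6237, -0.094, 0.0218]
tool_rot: [3.141, -0.001, -0.0]
contact_force: [0.1, -0.0, 0.2]
opening: 0.0004
grip_force: 0.0
```

{"api": "jog_arm", "payload": {"plan": [[-0.06,0,0,0,-1],[-0.12,0,0,0,-1],[-0.2,0,0,0,-1],[-0.35,0,0,0,-1],[-0.5,0,0,0,-1],[-0.65,0,0,0,-1],[-0.8,0,0,0,-1]]}}

```text
time: 15.65
tool_pos: [0.5585, -0.0934, 0.0212]
tool_rot: [3.141, -0.001, 0.0]
contact_force: [0.0, 0.1, -0.1]
opening: 0.0004
grip_force: 0.0
```

{"api": "jog_arm", "payload": {"plan": [[-0.15,0.01,0,0,-1],[-0.3,0.02,0,0,-1],[-0.45,0.03,0,0,-1],[-0.6,0.04,0,0,-1],[-0.75,0.05,0,0,-1],[-0.9,0.05,0,0,-1],[-1,0.05,0,0,-1],[-1,0.05,0,0,-1]]}}

```text
time: 16.45
tool_pos: [0.4783, -0.0893, 0.021]
tool_rot: [3.142, 0.0, -0.0]
contact_force: [0.6, 0.9, 0.2]
opening: 0.0001
grip_force: 0.0
```

{"api": "jog_arm", "payload": {"plan": [[-0.04,0,0,0,-1],[-0.08,0,0,0,-1],[-0.12,0,0,0,-1],[-0.14,0,0,0,-1]]}}

```text
time: 16.85
tool_pos: [0.4678, -0.0894, 0.0206]
tool_rot: [3.142, 0.0, 0.0]
contact_force: [-0.0, -0.2, -0.2]
opening: 0.0004
grip_force: 0.0
```

```bash
python3 - <<'E'
from h import *
c=cams.calibration("wrist"); im=cams.read_camera("wrist")
s=readout.observe(); print(s["time"],s["tool_pos"],s["contact_force"])
a=cv2.hconcat([im,cams.read_camera("top")]);cv2.imwrite("pics/ws4.png",cv2.resize(a,(800,300),interpolation=cv2.INTER_AREA))
E
```

```text
16.9 [ 0.46762116 -0.08933166  0.02053959] [-0.32630746  0.54256315 -0.2684762 ]
```

View pics/ws4.png

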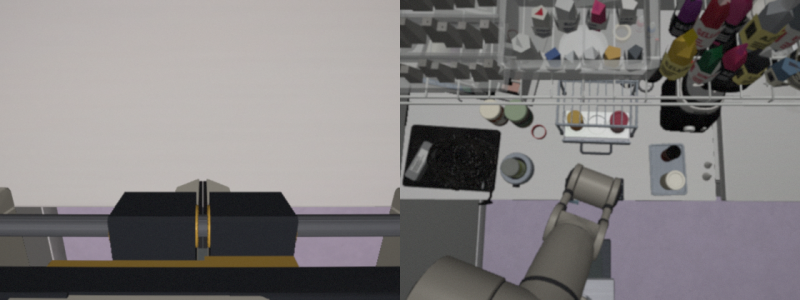

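```bash
python3 - <<'E'
from h import *
a=cams.read_camera("top"); cv2.imwrite("pics/top5.png",a)
b=cv2.imread("pics/top0.png")
for i in (b,a):
    g=cv2.GaussianBlur(i,(3,3),0).mean(2); print(np.round(g[185:222,275]).astype(int), np.round(g[160,225:330:3]).astype(int))
cv2.imwrite("pics/c5.png",cv2.resize(a[120:290,180:420],None,fx=3.3,fy=3.3,interpolation=cv2.INTER_CUBIC))
E
```

```text
[204 202 200 200 202 200 189 169 155 149 145 136 118  94  73  75 103 135
 153 159 160 160 160 160 161 159 151 131 101  77  75  99 131 151 159 160
 160] [160 134 144 157 108 116 109 107 110 118 178 204 194 167 202 198 179 164
 191 202 193 177 205 191 113  85  76  79  88  86  94 176 144 133 158]
[210 208 206 206 208 206 194 176 161 155 151 140 122  97  76  79 108 140
 159 165 165 165 166 165 165 164 156 134 103  79  78 104 137 157 164 164
 164] [165 138 146 162 114 119 112 111 113 121 184 210 201 172 209 203 186 168
 198 208 198 182 212 196 117  88  79  81  91  90  95 180 149 137 163]
```

View pics/c5.png

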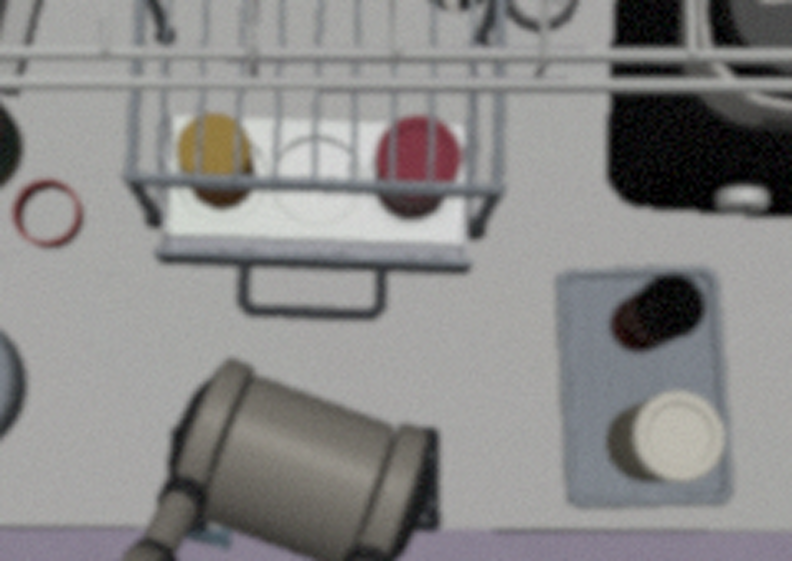

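```bash
python3 - <<'E'
from h import *
for v in (199.5,214.5): print(onplane("top",275,v,.036),onplane("top",275,v,.05))
c=cams.calibration("wrist"); s=readout.observe(); print(s["tool_pos"],proj("wrist",s["tool_pos"],c),proj("wrist",[.603,-.093,.036],c), proj("top",[[.603,-.093,.036],s["tool_pos"]]))
E
```

```text
[ 0.64103949 -0.09391759  0.036     ] [ 0.63862016 -0.0940478   0.05      ]
[ 0.60094479 -0.09418626  0.036     ] [ 0.59903969 -0.09431302  0.05      ]
[ 0.46806438 -0.0894096   0.02061643] [[282.05531973 252.25729933]] [[290.46492177 -31.67534186]] [[274.55512249 213.72471861]
 [272.88769451 265.47446559]]
```

The tray has not moved: its bar is still at row 214.5, x≈0.601. The hook missed, so I'll go back and watch it.

{"api": "jog_arm", "payload": {"plan": [[0,0,0.5,0,-1],[0.4,0,0.8,0,-1],[1,0,0.8,0,-1]]}}

```text
time: 17.3
tool_pos: [0.5498, -0.09, 0.0887]
tool_rot: [3.14, -0.005, -0.001]
contact_force: [-0.0, -0.5, -0.3]
opening: 0.0005
grip_force: 0.0
```

{"api": "jog_arm", "payload": {"plan": [[0.4,0,0,0,-1],[0.8,0,0,0,-1],[0.95,0,0,0,-1],[0.95,0,0,0,-1],[0.95,0,-0.4,0,-1],[0.95,0,-0.8,0,-1],[0.95,0,-0.8,0,-1],[0.95,0,-0.8,0,-1]]}}

```text
time: 18.1
tool_pos: [0.6234, -0.0894, 0.0209]
tool_rot: [-3.141, 0.001, 0.0]
contact_force: [0.2, 0.1, 0.2]
opening: 0.0005
grip_force: 0.0
```

```bash
python3 - <<'E'
from h import *
s=readout.observe(); print(s["time"],s["tool_pos"],s["contact_force"])
i=cams.read_camera("scene"); c=cams.calibration("scene")
pts=proj("scene",[[.603,-.093,.036],s["tool_pos"]],c);print(pts)
u,v=pts[0].astype(int)
a=cv2.resize(i[v-60:v+60,u-80:u+80],None,fx=2.5,fy=2.5,interpolation=cv2.INTER_CUBIC)
w=cv2.resize(cams.read_camera("wrist"),(400,300),interpolation=cv2.INTER_AREA)
cv2.imwrite("pics/c6.png",cv2.hconcat([a,w]))
E
```

```text
18.1 [ 0.6233989  -0.08940142  0.02093301] [0.21811244 0.12557563 0.20681257]
[[273.75390142 217.31148189]
 [280.86782919 219.11914776]]
```

View pics/c6.png

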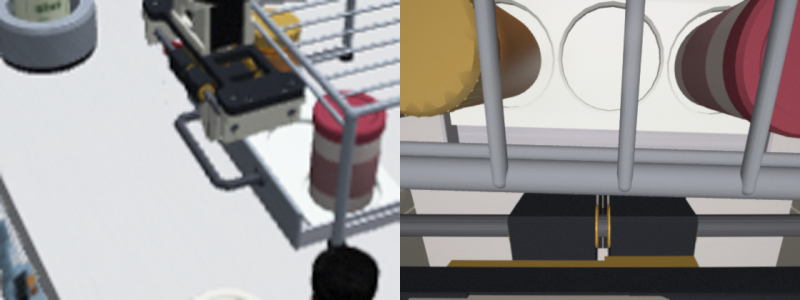

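The scene crop shows the gripper body directly behind the bar, with the fingers hidden. Pulling a short way and checking the bar's row.

{"api": "jog_arm", "payload": {"plan": [[-0.1,0,0,0,-1],[-0.15,0,0,0,-1],[-0.2,0,0,0,-1],[-0.25,0,0,0,-1],[-0.3,0,0,0,-1],[-0.35,0,0,0,-1]]}}

```text
time: 18.8
tool_pos: [0.5957, -0.0894, 0.0207]
tool_rot: [3.141, -0.0, 0.0]
contact_force: [-0.1, -1.3, -0.4]
opening: 0.0002
grip_force: 0.0
```

```bash
python3 - <<'E'
from h import *
s=readout.observe(); print(s["time"],s["tool_pos"],s["contact_force"])
i=cams.read_camera("scene")
u,v=273,217
a=cv2.resize(i[v-60:v+60,u-80:u+80],None,fx=2.5,fy=2.5,interpolation=cv2.INTER_CUBIC)
w=cv2.resize(cams.read_camera("wrist"),(400,300),interpolation=cv2.INTER_AREA)
cv2.imwrite("pics/c7.png",cv2.hconcat([a,w]))
E
```

```text
18.8 [ 0.59572557 -0.08942675  0.02068489] [-0.09430041 -1.33462387 -0.40376861]
```

View pics/c7.png

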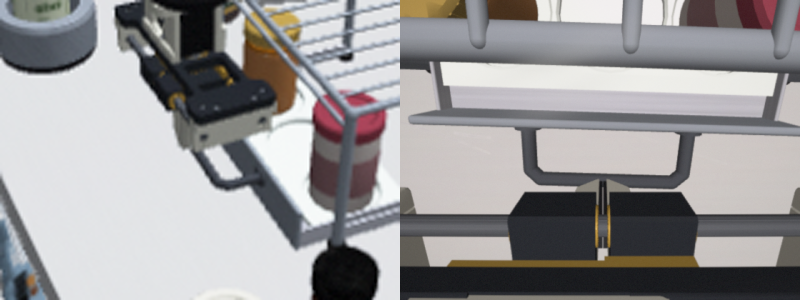

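```bash
python3 - <<'E'
from h import *
c=cams.calibration("wrist")
i=cams.read_camera("wrist"); a=cams.read_camera("top")
print([onplane("wrist",255,v,.036,c).round(4) for v in (240,246,252,258)], proj("wrist",[[.601,-.093,.036],[.641,-.093,.05]],c))
g=cv2.GaussianBlur(i,(3,3),0).mean(2); print(g[225:275:2,255].astype(int), g[225:275:2,340].astype(int))
cv2.imwrite("pics/c8.png",cv2.resize(i[140:340,180:420],None,fx=3,fy=3,interpolation=cv2.INTER_CUBIC))
g=cv2.GaussianBlur(a,(3,3),0).mean(2); print(g[185:222,260].astype(int))
E
```

```text
[array([ 0.6091, -0.0754,  0.036 ]), array([ 0.6058, -0.0753,  0.036 ]), array([ 0.6024, -0.0753,  0.036 ]), array([ 0.599 , -0.0752,  0.036 ])] [[288.93210888 254.43387754]
 [289.91137798 185.64295231]]
[203 203 203 203 203 203 202 202 184  90  65  73  78  80  79  80  80 114
 131 131 131 120  55  28  28] [202 203 202 203 202 203 202 201 201 200 120  63  72  78  80  80  80  79
  69  91 184 182  74  28  28]
[133 129 126 124 121 118 116 113 110 108 105 103 100  97  94  92  90  87
  84  81  77  74  70  68  63  59  57  57  59  63  70  83 106 132 149 150
 133]
```

View pics/c8.png

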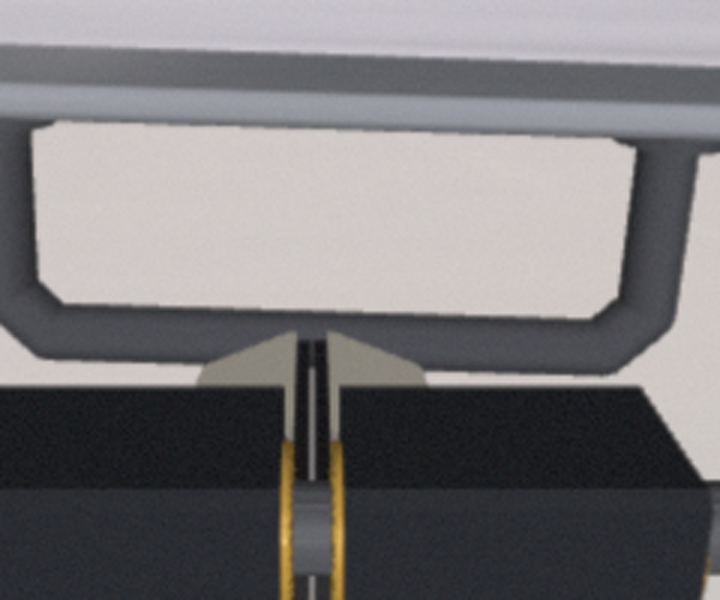

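The fingers overlap the bar in the picture yet there is no force and no motion, so hooking sideways does not work. I'll grip the handle's left side post instead (y≈-0.040). It runs along x, so a y-closing grasp fits and the body stays clear of the riser.

{"api": "jog_arm", "payload": {"plan": [[0,0,0.3,0,0.1],[0,0,0.6,0,0.1],[0.2,0.3,0.6,0,0.1],[0.33,0.62,0.6,0,0.1],[0.33,0.62,0.6,0,0.1],[0.33,0.62,0.6,0,0.1],[0.33,0.62,0.3,0,0.1],[0.33,0.62,0,0,0.1],[0.33,0.62,-0.04,0,0.1],[0.33,0.62,-0.04,0,0.1]], "squeeze": 30}}

```text
time: 20.0
tool_pos: [0.6218, -0.0405, 0.0169]
tool_rot: [-3.142, 0.002, -0.001]
contact_force: [0.6, 0.4, -0.6]
opening: 0.0507
grip_force: 0.0
```

{"api": "jog_arm", "payload": {"plan": [[0,0,0,0,-1],[0,0,0,0,-1],[0,0,0,0,-1],[0,0,0,0,-1],[0,0,0,0,-1],[0,0,0,0,-1]]}}

```text
time: 20.6
tool_pos: [0.6225, -0.0398, 0.0176]
tool_rot: [3.141, -0.0, 0.0]
contact_force: [-0.5, 0.2, -0.2]
opening: 0.0071
grip_force: 0.0
```

{"api": "jog_arm", "payload": {"plan": [[0,0,0,0,-1],[0,0,0,0,-1]]}}

```text
time: 20.8
tool_pos: [0.6224, -0.0398, 0.0174]
tool_rot: [3.141, 0.0, 0.0]
contact_force: [-0.0, 0.9, -0.5]
opening: 0.0003
grip_force: 0.0
```

```bash
python3 - <<'E'
from h import *
s=readout.observe(); print(s["time"],s["tool_pos"],s["opening"],s["grip_force"])
i=cams.read_camera("scene")
u,v=265,212
cv2.imwrite("pics/c9.png",cv2.resize(i[v-40:v+40,u-53:u+53],None,fx=6,fy=6,interpolation=cv2.INTER_CUBIC))
print(proj("scene",[s["tool_pos"],[.603,-.04,.036],[.641,-.04,.036]]))
E
```

```text
20.8 [ 0.62242841 -0.03978882  0.01739689] 0.00025063587095971334 0.0
[[271.910895   208.91072887]
 [264.67840906 204.96437876]
 [278.7511909  201.07679845]]
```

View pics/c9.png

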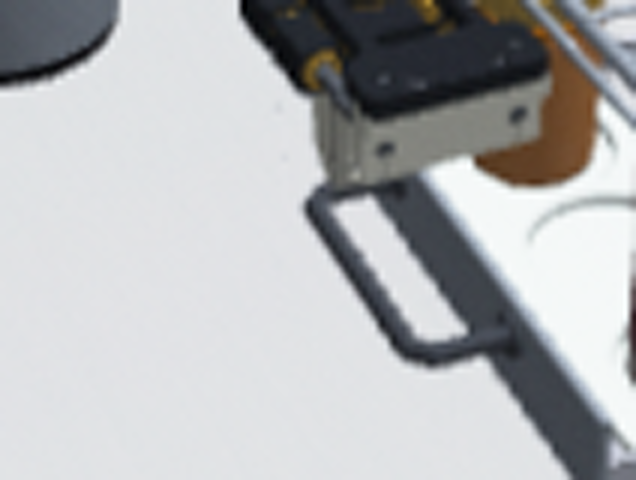

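The picture shows the fingertips ending at the height of the post, not below it. The visible tips therefore sit about 20 mm above the reported TCP, and they passed over the bar.

```bash
python3 - <<'E'
from h import *
print(robot, [ (k,getattr(robot,k)) for k in dir(robot) if k[0]!='_'])
E
```

```text
<Robot object at 0x7f8d205b81a0> [('IKError', <class 'cell.IKError'>), ('tcp_to_grasp', 0.0188)]
```

{"api": "jog_arm", "payload": {"plan": [[0,0,0.2,0,0.1],[0,0,0.4,0,0.1],[0,0,0.4,0,0.1],[0,0,0.4,0,0.1],[0,0,0.4,0,0.1],[0,0,0.2,0,0.1],[0,0,0,0,0.1],[0,0,-0.05,0,0.1],[0,0,-0.1,0,0.1],[0,0,-0.1,0,0.1]]}}

```text
time: 21.85
tool_pos: [0.6223, -0.0398, 0.009]
tool_rot: [-3.142, 0.001, 0.0]
contact_force: [-0.2, -1.4, -0.0]
opening: 0.0503
grip_force: 0.0
```

{"api": "jog_arm", "payload": {"plan": [[0,0,-0.03,0,0.1],[0,0,-0.06,0,0.1],[0,0,-0.06,0,0.1]]}}

```text
time: 22.15
tool_pos: [0.6224, -0.0398, 0.0046]
tool_rot: [3.142, 0.0, 0.0]
contact_force: [-0.4, -0.2, -0.1]
opening: 0.0505
grip_force: 0.0
```

{"api": "jog_arm", "payload": {"plan": [[0,0,-0.03,0,0.1],[0,0,-0.06,0,0.1],[0,0,-0.06,0,0.1]]}}

```text
time: 22.45
tool_pos: [0.6222, -0.0397, -0.0006]
tool_rot: [-3.142, 0.001, 0.0]
contact_force: [-0.9, 0.3, -0.2]
opening: 0.0504
grip_force: 0.0
```

```bash
python3 - <<'E'
from h import *
s=readout.observe(); print(s["time"],s["tool_pos"],s["contact_force"],s["opening"],s["grip_force"])
i=cams.read_camera("scene")
u,v=265,212
cv2.imwrite("pics/c10.png",cv2.resize(i[v-40:v+40,u-53:u+53],None,fx=6,fy=6,interpolation=cv2.INTER_CUBIC))
E
```

```text
22.45 [ 6.22211739e-01 -3.97364650e-02 -5.64664902e-04] [-0.87794935  0.30230852 -0.19949402] 0.050442807913895056 0.0
```

View pics/c10.png

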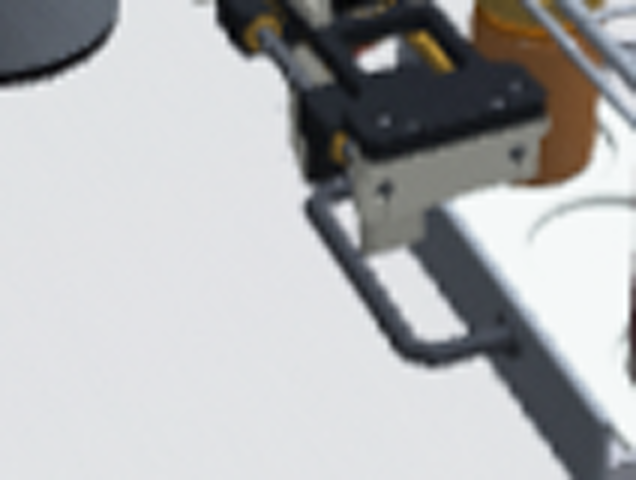

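```bash
python3 - <<'E'
from h import *
for z in (0,.01,.02,.03): print(z,((proj("scene",[[.6127,-.065,z],[.6317,-.065,z],[.6127,-.075,z],[.6317,-.075,z]])-[212,172])*6).round().tolist())
E
```

```text
0 [[364.0, 295.0], [405.0, 283.0], [374.0, 309.0], [416.0, 297.0]]
0.01 [[363.0, 276.0], [406.0, 264.0], [374.0, 290.0], [416.0, 278.0]]
0.02 [[363.0, 257.0], [406.0, 245.0], [374.0, 271.0], [416.0, 259.0]]
0.03 [[363.0, 238.0], [406.0, 225.0], [374.0, 252.0], [417.0, 239.0]]
```

{"api": "jog_arm", "payload": {"plan": [[0,0,-0.04,0,0.1],[0,0,-0.08,0,0.1],[0,0,-0.08,0,0.1],[0,0,-0.08,0,-1],[0,0,-0.08,0,-1],[0,0,-0.08,0,-1],[0,0,-0.08,0,-1],[0,0,-0.08,0,-1],[0,0,-0.08,0,-1],[0,0,-0.08,0,-1],[0,0,-0.08,0,-1]]}}

```text
time: 23.6
tool_pos: [0.6225, -0.0376, -0.0065]
tool_rot: [-3.139, 0.0, -0.0]
contact_force: [0.7, 8.6, 0.8]
opening: 0.0088
grip_force: 30.0
```

Gripped the post (8.8 mm opening, 30 N). Pulling the tray out.

{"api": "jog_arm", "payload": {"plan": [[-0.05,0.02,0,0,-1],[-0.15,0.025,0,0,-1],[-0.3,0.03,0,0,-1],[-0.5,0.035,0,0,-1],[-0.7,0.04,0,0,-1],[-0.9,0.045,0,0,-1],[-1,0.05,0,0,-1]]}}

```text
time: 24.3
tool_pos: [0.5407, -0.0351, -0.0065]
tool_rot: [-3.141, 0.001, -0.0]
contact_force: [1.1, 5.3, -3.5]
opening: 0.0086
grip_force: 30.0
```

{"api": "jog_arm", "payload": {"plan": [[-0.2,0.005,0,0,-1],[-0.4,0.01,0,0,-1],[-0.6,0.015,0,0,-1],[-0.75,0.02,0,0,-1],[-0.82,0.022,0,0,-1],[-0.87,0.024,0,0,-1],[-0.87,0.024,0,0,-1]]}}

```text
time: 25.0
tool_pos: [0.4725, -0.033, -0.0065]
tool_rot: [-3.14, -0.0, -0.001]
contact_force: [2.2, 8.6, -2.2]
opening: 0.0087
grip_force: 30.0
```

```bash
python3 - <<'E'
from h import *
s=readout.observe(); print(s["time"],s["tool_pos"],s["contact_force"])
a=cams.read_camera("top"); cv2.imwrite("pics/top11.png",a); I=cv2.GaussianBlur(a,(3,3),0).astype(int); B,G,R=I[...,0],I[...,1],I[...,2]
def big(m,u0,u1,v0,v1):
    w=np.zeros(m.shape,np.uint8); w[v0:v1,u0:u1]=m[v0:v1,u0:u1]
    cn=max(cv2.findContours(w,0,1)[0],key=cv2.contourArea); M=cv2.moments(cn)
    return (M["m10"]/M["m00"],M["m01"]/M["m00"]),cv2.contourArea(cn),cv2.boundingRect(cn)
for n,m,w,z in [("amber",(R-B>35)&(R-G<45),(225,270,150,250),.11),("pink",(R-B>30)&(R-G>30),(285,335,150,250),.106)]:
    r=big(m,*w); print(n,r,onplane("top",*r[0],z).round(4))
E
```

```text
25.0 [ 0.47251497 -0.03296058 -0.00652594] [ 2.20774659  8.56647657 -2.21463524]
amber ((241.69528841919856, 224.8115367679436), 378.5, (231, 214, 23, 23)) [ 0.5649 -0.0135  0.11  ]
pink ((304.58385964912276, 226.83614035087717), 475.0, (293, 214, 25, 26)) [ 0.5613 -0.1676  0.106 ]
```

{"api": "jog_arm", "payload": {"plan": [[0,0,0,0,-0.4],[0,0,0,0,-0.4],[0,0,0,0,-0.4],[0,0,0,0,-0.4],[0,0,0.3,0,-0.4],[0,0,0.7,0,1],[0,0,1,0,1],[0,0,1,0,1]], "squeeze": 25}}

```text
time: 25.85
tool_pos: [0.4749, -0.0346, 0.0764]
tool_rot: [3.14, -0.006, 0.0]
contact_force: [0.6, -0.6, 0.6]
opening: 0.0469
grip_force: 0.0
```

{"api": "jog_arm", "payload": {"plan": [[0,0,0.5,0,1],[0,0,1,0,1],[0.2,0.5,1,0.09,1],[0.35,0.93,1,0.18,1],[0.35,0.93,1,0.27,1]]}}

```text
time: 26.35
tool_pos: [0.5015, 0.0435, 0.1528]
tool_rot: [-3.141, -0.001, 0.433]
contact_force: [0.1, 0.4, -0.7]
opening: 0.0869
grip_force: 0.0
```

{"api": "jog_arm", "payload": {"plan": [[0.15,0.4,0.1,0.09,1],[0.25,0.93,0.1,0.18,1],[0.25,0.93,0.1,0.27,1],[0.25,0.93,0.1,0.36,1]]}}

```text
time: 26.75
tool_pos: [0.5204, 0.116, 0.1601]
tool_rot: [-3.14, 0.001, 0.998]
contact_force: [-0.8, -0.4, -0.4]
opening: 0.092
grip_force: 0.0
```

{"api": "jog_arm", "payload": {"plan": [[0.15,0.4,0,0.09,1],[0.25,0.7,0,0.18,1],[0.25,0.7,0,0.27,1],[0.25,0.7,0,0.37,1],[0.25,0.7,0,0.37,1],[0.25,0.7,0,0.37,1]]}}

```text
time: 27.35
tool_pos: [0.5405, 0.1707, 0.1606]
tool_rot: [-3.14, 0.0, 1.567]
contact_force: [-0.6, -0.5, 0.3]
opening: 0.0917
grip_force: 0.0
```

```bash
python3 - <<'E'
from h import *
c=cams.calibration("wrist"); im=cams.read_camera("wrist"); cv2.imwrite("pics/w12.png",im)
s=readout.observe(); print(s["time"],s["tool_pos"],s["tool_rot"])
cv2.imwrite("pics/top12.png",cams.read_camera("top"))
print(proj("wrist",[[.540,.19,.13],[.541,.19,.06],[.541,.132,.06]],c))
g=cv2.medianBlur(cv2.cvtColor(im,cv2.COLOR_BGR2GRAY),5)
for lo,hi,z in((45,75,.13),(76,115,.06)):
    q=cv2.HoughCircles(g,cv2.HOUGH_GRADIENT,1.5,20,param1=80,param2=35,minRadius=lo,maxRadius=hi)
    if q is not None:
        for k in q[0][:4]: print(k, onplane("wrist",k[0],k[1],z,c).round(4))
E
```

```text
27.4 [0.5406744  0.17065272 0.16086578] [-3.14084874e+00  2.23235792e-04  1.56717687e+00]
[[281.50782146 202.71929332]
 [283.29699997 180.00740011]
 [283.50504076 244.75046598]]
[287.25 170.25  68.7 ] [0.5437 0.2109 0.13  ]
[285.75 192.75  45.9 ] [0.5427 0.1965 0.13  ]
[518.25  77.25  51.  ] [0.677  0.2649 0.13  ]
[494.25 174.75  47.4 ] [0.6729 0.2078 0.13  ]
[312.75 203.25 105.85] [0.5659 0.1699 0.06  ]
[287.25 186.75  80.2 ] [0.5443 0.1843 0.06  ]
[299.25 167.25  77.8 ] [0.5541 0.2006 0.06  ]
[323.25 170.25 100.9 ] [0.574  0.1981 0.06  ]
```

```bash
python3 - <<'E'
from h import *
im=cv2.medianBlur(cv2.imread("pics/w12.png"),5); h=cv2.cvtColor(im,cv2.COLOR_BGR2HSV).astype(int)
for v in (190,203,216): print("row",v,[(u,im[v,u].tolist()) for u in range(160,410,8)])
print("col",[(v,im[v,284].tolist()) for v in range(60,270,7)])
E
```

```text
row 190 [(160, [87, 82, 80]), (168, [88, 83, 80]), (176, [121, 120, 122]), (184, [202, 205, 212]), (192, [203, 206, 213]), (200, [203, 206, 212]), (208, [202, 205, 212]), (216, [204, 206, 213]), (224, [131, 124, 123]), (232, [166, 158, 156]), (240, [117, 123, 124]), (248, [124, 130, 131]), (256, [127, 132, 134]), (264, [128, 134, 136]), (272, [127, 132, 134]), (280, [126, 132, 133]), (288, [127, 134, 135]), (296, [127, 132, 134]), (304, [127, 133, 136]), (312, [128, 133, 135]), (320, [127, 132, 134]), (328, [125, 130, 130]), (336, [168, 159, 156]), (344, [170, 161, 158]), (352, [196, 198, 202]), (360, [204, 208, 213]), (368, [205, 208, 213]), (376, [204, 207, 213]), (384, [204, 207, 212]), (392, [204, 207, 212]), (400, [204, 206, 212]), (408, [203, 206, 211])]
row 203 [(160, [86, 81, 80]), (168, [86, 81, 80]), (176, [89, 83, 82]), (184, [203, 205, 211]), (192, [203, 206, 212]), (200, [203, 206, 213]), (208, [203, 205, 212]), (216, [203, 206, 212]), (224, [203, 206, 212]), (232, [149, 142, 140]), (240, [100, 103, 105]), (248, [122, 128, 129]), (256, [127, 132, 133]), (264, [126, 131, 
[... 1207 characters left out ...]
 [(60, [61, 61, 63]), (67, [59, 59, 61]), (74, [195, 197, 203]), (81, [198, 200, 206]), (88, [199, 202, 207]), (95, [199, 202, 207]), (102, [135, 133, 135]), (109, [166, 159, 157]), (116, [168, 160, 159]), (123, [159, 152, 151]), (130, [65, 65, 67]), (137, [67, 91, 89]), (144, [66, 90, 89]), (151, [111, 116, 118]), (158, [126, 130, 132]), (165, [125, 131, 132]), (172, [125, 131, 132]), (179, [126, 131, 133]), (186, [127, 132, 134]), (193, [127, 133, 134]), (200, [126, 132, 133]), (207, [126, 132, 134]), (214, [126, 132, 134]), (221, [126, 132, 134]), (228, [125, 131, 132]), (235, [124, 130, 132]), (242, [201, 205, 211]), (249, [204, 207, 214]), (256, [204, 207, 214]), (263, [203, 207, 213])]
```

```bash
python3 - <<'E'
from h import *
# top drum edges
im=cv2.GaussianBlur(cv2.imread("pics/top0.png"),(3,3),0).astype(int); g=im.mean(2)
c0=proj("top",[.543,.197,.06])[0]; print("pred top",c0, "for .541,.19",proj("top",[.541,.19,.06])[0])
pts=[]
for a in np.arange(0,360,6):
    d=np.array([np.cos(np.radians(a)),np.sin(np.radians(a))]); r=np.arange(17,31,.25)
    p=np.float32([163.5,235.6]+r[:,None]*d); s=cv2.remap(g.astype(np.float32),p[:,0].copy(),p[:,1].copy(),1)[:,0]
    k=np.argmax(np.gradient(s)); pts.append(p[k])
pts=np.array(pts,float)
def fit(p):
    for _ in range(6):
        A=np.c_[2*p,np.ones(len(p))]; x=np.linalg.lstsq(A,(p**2).sum(1),rcond=None)[0]; R=np.sqrt(x[2]+x[0]**2+x[1]**2)
        e=abs(np.hypot(*(p-x[:2]).T)-R); p=p[e<max(1.,np.median(e)*2)]
    return x[:2],R,len(p),e.mean()
# world-plane fit
W=np.array([onplane("top",*q,.06)[:2] for q in pts]); print("top drum",fit(W))
# wrist
w=cv2.medianBlur(cv2.imread("pics/w12.png"),5).astype(int)
import json
m=((w[...,1]-w[...,0])>=3)&(w.mean(2)>108)&(w.mean(2)<140); m=m.astype(np.uint8); m[:140]=0; m[245:]=0; m[:,:225]=0;m[:,345:]=0
m=cv2.morphologyEx(m,cv2.MORPH_OPEN,np.ones((5,5)))
cn=max(cv2.findContours(m,0,1)[0],key=cv2.contourArea)[:,0].astype(float)
E
cat >> h.py <<'E'
def fit(p,tol=.001):
    p=np.asarray(p,float)
    for _ in range(6):
        A=np.c_[2*p,np.ones(len(p))]; x=np.linalg.lstsq(A,(p**2).sum(1),rcond=None)[0]; R=np.sqrt(x[2]+x[0]**2+x[1]**2)
        e=abs(np.hypot(*(p-x[:2]).T)-R); p=p[e<max(tol,np.median(e)*2)]
    return x[:2].round(4),R.round(4),len(p),e.mean().round(5)
E
cat > w12.py <<'E'
E
python3 - <<'E'
from h import *
w=cv2.medianBlur(cv2.imread("pics/w12.png"),5).astype(int)
c=cams.calibration("wrist")
m=((w[...,1]-w[...,0])>=3)&(w.mean(2)>108)&(w.mean(2)<140); m=m.astype(np.uint8); m[:140]=0; m[245:]=0; m[:,:225]=0;m[:,345:]=0
m=cv2.morphologyEx(m,cv2.MORPH_OPEN,np.ones((5,5)))
cn=max(cv2.findContours(m,0,1)[0],key=cv2.contourArea)[:,0]
print("lid",fit([onplane("wrist",*q,.13,c)[:2] for q in cn]),fit([onplane("wrist",*q,.11,c)[:2] for q in cn])[:2])
d=(w.mean(2)<185).astype(np.uint8); d[:85]=0; d[250:]=0; d[:,:190]=0; d[:,:]*=1; d[:,390:]=0
cn=max(cv2.findContours(d,0,1)[0],key=cv2.contourArea)[:,0]; cn=cn[(cn[:,1]<215)&(cn[:,1]>86)]
for z in (.04,.05,.06): print("drum",z,fit([onplane("wrist",*q,z,c)[:2] for q in cn]))
print(c["K"])
E
```

```text
pred top [161.09912941 235.02756931] for .541,.19 [163.79309775 235.82265248]
top drum (array([0.53779832, 0.19064362]), np.float64(0.05922087931501312), 60, np.float64(0.0031188290163942497))
lid (array([0.5428, 0.194 ]), np.float64(0.0293), 258, np.float64(0.00035)) (array([0.5429, 0.1889]), np.float64(0.032))
drum 0.04 (array([0.5439, 0.1925]), np.float64(0.0602), 181, np.float64(0.00023))
drum 0.05 (array([0.5439, 0.1944]), np.float64(0.0582), 181, np.float64(0.00022))
drum 0.06 (array([0.5437, 0.1962]), np.float64(0.0563), 182, np.float64(0.00022))
[[346.39153967   0.         283.53458043]
 [  0.         346.39153967 211.67498362]
 [  0.           0.           1.        ]]
```

{"api": "jog_arm", "payload": {"plan": [[0.03,0.275,0,0,1],[0.03,0.275,-0.3,0,1],[0.03,0.275,-0.7,0,1],[0.03,0.275,-0.9,0,1],[0.03,0.275,-0.9,0,1]]}}

```text
time: 27.95
tool_pos: [0.5415, 0.1923, 0.0869]
tool_rot: [-3.137, 0.001, 1.569]
contact_force: [-1.1, 0.1, 0.2]
opening: 0.0917
grip_force: 0.0
```

{"api": "jog_arm", "payload": {"plan": [[0,0,-0.12,0,1],[0,0,-0.24,0,1],[0,0,-0.24,0,1],[0,0,-0.24,0,1]]}}

```text
time: 28.35
tool_pos: [0.5434, 0.1929, 0.0705]
tool_rot: [3.141, -0.0, 1.571]
contact_force: [-0.7, -0.2, -0.0]
opening: 0.0919
grip_force: 0.0
```

{"api": "jog_arm", "payload": {"plan": [[0,0,0,0,-1],[0,0,0,0,-1],[0,0,0,0,-1],[0,0,0,0,-1],[0,0,0,0,-1],[0,0,0,0,-1],[0,0,0,0,-1],[0,0,0,0,-1]]}}

```text
time: 29.15
tool_pos: [0.543, 0.1929, 0.0704]
tool_rot: [-3.141, 0.0, 1.571]
contact_force: [-3.0, -0.3, 3.4]
opening: 0.0591
grip_force: 25.0
```

{"api": "jog_arm", "payload": {"plan": [[0,0,0.15,0,-1],[0,0,0.35,0,-1],[0,0,0.6,0,-1],[0,0,0.85,0,-1],[0,0,1,0,-1]]}}

```text
time: 29.65
tool_pos: [0.544, 0.193, 0.152]
tool_rot: [3.139, -0.0, 1.571]
contact_force: [-1.1, -1.0, -4.1]
opening: 0.059
grip_force: 25.0
```

{"api": "jog_arm", "payload": {"plan": [[0,0,0.25,0,-1],[0,0,0.5,0,-1],[0,0,0.5,0,-1]]}}

```text
time: 29.95
tool_pos: [0.5448, 0.1932, 0.1929]
tool_rot: [3.136, -0.001, 1.571]
contact_force: [0.5, -0.0, -4.1]
opening: 0.0593
grip_force: 25.0
```

```bash
python3 - <<'E'
from h import *
s=readout.observe(); print(s["time"],s["tool_pos"],s["contact_force"],s["opening"])
a=cams.read_camera("top"); cv2.imwrite("pics/top13.png",a)
up=cv2.resize(a,None,fx=4,fy=4,interpolation=cv2.INTER_CUBIC); I=cv2.GaussianBlur(up,(9,9),0).astype(int); B,G,R=I[...,0],I[...,1],I[...,2]
def cn(m,u0,u1,v0,v1):
    w=np.zeros(m.shape,np.uint8); w[v0*4:v1*4,u0*4:u1*4]=m[v0*4:v1*4,u0*4:u1*4]
    c=max(cv2.findContours(w,0,1)[0],key=cv2.contourArea)[:,0]; return (c-1.5)/4
for n,m,w,z in [("amber",(R-B>45)&(R-G<45),(222,270,200,250),.11),("pink",(R-B>30)&(R-G>30),(285,335,200,250),.106)]:
    k=cn(m,*w); print(n,np.ptp(k,axis=0)); 
    k2=k[k[:,1]<k[:,1].min()+14]   # far arc: lid only
    print(fit([onplane("top",*q,z)[:2] for q in k],.0006),fit([onplane("top",*q,z)[:2] for q in k2],.0006))
# white tray floor extents
V=(I.min(2)>178); k=cn(V,215,335,195,262); print(cv2.minAreaRect(k.astype(np.float32)))
g=I.mean(2)
print("bar/col",[int(x) for x in g[930:1130:6,1092]])
for v in (252,256,260): print(v,[int(x) for x in g[v*4,215*4:335*4:12]])
E
```

```text
29.95 [0.54481552 0.19324099 0.1928863 ] [ 0.45663209 -0.02775653 -4.0982457 ] 0.05927486358622078
amber [22.   22.25]
(array([ 0.5653, -0.0134]), np.float64(0.0271), 149, np.float64(0.00029)) (array([ 0.5664, -0.0126]), np.float64(0.0261), 117, np.float64(0.00018))
pink [25.25 25.5 ]
(array([ 0.5617, -0.1678]), np.float64(0.0308), 199, np.float64(0.00023)) (array([ 0.562 , -0.1679]), np.float64(0.0306), 152, np.float64(0.00021))
((273.4527282714844, 228.95790100097656), (90.58045959472656, 37.6741943359375), 2.0879836082458496)
bar/col [203, 203, 202, 203, 203, 203, 199, 198, 200, 200, 187, 158, 151, 154, 146, 129, 117, 147, 161, 161, 161, 160, 162, 160, 160, 132, 79, 71, 126, 158, 161, 155, 137, 132]
252 [161, 161, 162, 150, 119, 139, 139, 140, 139, 142, 149, 150, 151, 148, 150, 150, 151, 149, 151, 155, 152, 152, 150, 151, 152, 151, 152, 150, 150, 151, 149, 150, 150, 150, 147, 148, 160, 160, 161, 160]
256 [160, 161, 160, 153, 139, 138, 131, 134, 128, 125, 126, 110, 79, 93, 116, 112, 117, 112, 114, 115, 114, 114, 111, 112, 114, 118, 115, 116, 131, 128, 127, 126, 125, 125, 128, 128, 159, 161, 158, 161]
260 [160, 161, 160, 162, 160, 162, 160, 160, 160, 161, 161, 157, 68, 144, 162, 160, 162, 160, 161, 161, 161, 161, 160, 161, 160, 151, 71, 119, 159, 160, 159, 157, 154, 151, 153, 152, 159, 161, 160, 160]
```

{"api": "jog_arm", "payload": {"plan": [[0,-0.15,0,0,-1],[0.05,-0.4,0,0,-1],[0.1,-0.65,0,0,-1],[0.1,-0.8875,0,0,-1]]}}

```text
time: 30.4
tool_pos: [0.5507, 0.1202, 0.1884]
tool_rot: [-3.139, 0.001, 1.571]
contact_force: [0.3, -0.6, -3.8]
opening: 0.0592
grip_force: 25.0
```

{"api": "jog_arm", "payload": {"plan": [[0.05,-0.3,0,0,-1],[0.1,-0.6,0,0,-1],[0.1,-0.8875,0,0,-1]]}}

```text
time: 30.7
tool_pos: [0.5586, 0.049, 0.1885]
tool_rot: [-3.139, 0.0, 1.571]
contact_force: [0.7, 0.1, -3.1]
opening: 0.0591
grip_force: 25.0
```

{"api": "jog_arm", "payload": {"plan": [[0.03,-0.3,0,0,-1],[0.06,-0.6,0,0,-1],[0.06,-0.8875,0,0,-1]]}}

```text
time: 31.0
tool_pos: [0.5631, -0.0219, 0.1885]
tool_rot: [-3.139, -0.0, 1.571]
contact_force: [0.6, -0.2, -3.7]
opening: 0.0592
grip_force: 25.0
```

{"api": "jog_arm", "payload": {"plan": [[0,-0.3,0,0,-1],[0,-0.6,0,0,-1],[0,-0.8,0,0,-1],[0,-0.8875,0,0,-1],[0,-0.8875,0,0,-1],[0,-0.8875,0,0,-1],[0,-0.8875,-0.2,0,-1],[0,-0.8875,-0.45,0,-1],[0,-0.8875,-0.7,0,-1],[0,-0.8875,-0.9,0,-1],[0,-0.8875,-1,0,-1],[0,-0.8875,-1,0,-1]]}}

```text
time: 32.2
tool_pos: [0.5635, -0.0901, 0.1093]
tool_rot: [-3.14, -0.001, 1.572]
contact_force: [-0.7, 0.6, -4.0]
opening: 0.0592
grip_force: 25.0
```

```bash
python3 - <<'E'
from h import *
s=readout.observe(); print(s["time"],s["tool_pos"],s["tool_rot"],s["contact_force"],s["opening"])
c=cams.calibration("wrist"); cv2.imwrite("pics/w14.png",cams.read_camera("wrist")); cv2.imwrite("pics/s14.png",cams.read_camera("scene"))
E
```

```text
32.2 [ 0.56346144 -0.09005652  0.10928949] [-3.13953436e+00 -7.97267818e-04  1.57213827e+00] [-0.71221355  0.56294266 -3.98682643] 0.05919097940310918
```

{"api": "jog_arm", "payload": {"plan": [[0,0,-0.15,0,-1],[0,0,-0.3,0,-1],[0,0,-0.45,0,-1],[0,0,-0.52,0,-1],[0,0,-0.57,0,-1],[0,0,-0.6,0,-1],[0,0,-0.6,0,-1]]}}

```text
time: 33.0
tool_pos: [0.5641, -0.0911, 0.062]
tool_rot: [-3.142, -0.0, 1.571]
contact_force: [0.4, 0.6, -3.9]
opening: 0.059
grip_force: 25.0
```

{"api": "jog_arm", "payload": {"plan": [[0,0,-0.01,0,-1],[0,0,-0.02,0,-1],[0,0,-0.02,0,-1]]}}

```text
time: 33.3
tool_pos: [0.5642, -0.0911, 0.0608]
tool_rot: [3.141, 0.0, 1.571]
contact_force: [0.7, 0.2, -2.8]
opening: 0.0589
grip_force: 25.0
```

{"api": "jog_arm", "payload": {"plan": [[0,0,-0.01,0,-1],[0,0,-0.01,0,1],[0,0,-0.01,0,1],[0,0,-0.01,0,1],[0,0,-0.01,0,1],[0,0,-0.01,0,1],[0,0,-0.01,0,1],[0,0,0.2,0,1],[0,0,0.6,0,1],[0,0,1,0,1],[0,0,1,0,1]]}}

```text
time: 34.4
tool_pos: [0.5667, -0.0918, 0.1452]
tool_rot: [3.133, 0.003, 1.571]
contact_force: [0.2, -0.1, 0.8]
opening: 0.0917
grip_force: 0.0
```

{"api": "jog_arm", "payload": {"plan": [[0.01,0.3,0,0,1],[0.02,0.7,0,0,1],[0.02,0.975,0,0,1],[0.02,0.975,0,0,1],[0.02,0.975,0,0,1],[0.02,0.975,-0.3,0,1],[0.02,0.975,-0.6,0,1],[0.02,0.975,-0.9,0,1],[0.02,0.975,-0.9,0,1]]}}

```text
time: 35.3
tool_pos: [0.5632, -0.014, 0.0654]
tool_rot: [-3.135, -0.001, 1.57]
contact_force: [0.2, -0.3, -0.4]
opening: 0.092
grip_force: 0.0
```

{"api": "jog_arm", "payload": {"plan": [[0,0,-0.1,0,1],[0,0,-0.22,0,1],[0,0,-0.22,0,1],[0,0,-0.22,0,-1],[0,0,-0.22,0,-1],[0,0,-0.22,0,-1],[0,0,-0.22,0,-1],[0,0,-0.22,0,-1],[0,0,-0.22,0,-1],[0,0,-0.22,0,-1],[0,0,-0.22,0,-1]]}}

```text
time: 36.4
tool_pos: [0.5659, -0.0131, 0.0513]
tool_rot: [3.141, 0.0, 1.571]
contact_force: [0.3, 0.1, 1.9]
opening: 0.0542
grip_force: 25.0
```

{"api": "jog_arm", "payload": {"plan": [[0,0,0.15,0,-1],[0,0,0.4,0,-1],[0,0,0.7,0,-1],[0,0,1,0,-1],[0,0.2,1,0,-1],[0,0.5,1,0,-1],[-0.1,0.8625,1,0,-1]]}}

```text
time: 37.1
tool_pos: [0.5575, 0.0568, 0.1302]
tool_rot: [-3.141, -0.0, 1.57]
contact_force: [0.1, 0.8, -3.1]
opening: 0.0539
grip_force: 25.0
```

{"api": "jog_arm", "payload": {"plan": [[0,0.3,0,0,-1],[-0.05,0.6,0,0,-1],[-0.1,0.8625,0,0,-1]]}}

```text
time: 37.4
tool_pos: [0.5483, 0.127, 0.1299]
tool_rot: [-3.139, -0.0, 1.572]
contact_force: [-0.5, 0.2, -3.1]
opening: 0.0541
grip_force: 25.0
```

{"api": "jog_arm", "payload": {"plan": [[-0.03,0.3,0,0,-1],[-0.075,0.6,0,0,-1],[-0.075,0.8,0,0,-1],[-0.075,0.8625,0,0,-1],[-0.075,0.8625,0,0,-1],[-0.075,0.8625,0,0,-1],[-0.075,0.8625,-0.2,0,-1],[-0.075,0.8625,-0.4,0,-1],[-0.075,0.8625,-0.6,0,-1],[-0.075,0.8625,-0.75,0,-1],[-0.075,0.8625,-0.84,0,-1],[-0.075,0.8625,-0.84,0,-1]]}}

```text
time: 38.6
tool_pos: [0.5432, 0.1933, 0.0629]
tool_rot: [-3.14, 0.0, 1.57]
contact_force: [-0.3, -0.0, -2.9]
opening: 0.0538
grip_force: 25.0
```

{"api": "jog_arm", "payload": {"plan": [[0,0,-0.02,0,-1],[0,0,-0.03,0,-1],[0,0,-0.03,0,-1]]}}

```text
time: 38.9
tool_pos: [0.5439, 0.194, 0.0619]
tool_rot: [3.141, -0.0, 1.571]
contact_force: [-0.6, -0.4, -2.3]
opening: 0.054
grip_force: 25.0
```

{"api": "jog_arm", "payload": {"plan": [[0,0,-0.01,0,1],[0,0,-0.01,0,1],[0,0,-0.01,0,1],[0,0,-0.01,0,1],[0,0,-0.01,0,1],[0,0,-0.01,0,1],[0,0,0.2,0,1],[0,0,0.6,0,1],[0,0,1,0,1],[0,0,1,0,1]], "squeeze": 30}}

```text
time: 39.9
tool_pos: [0.5463, 0.1945, 0.1461]
tool_rot: [3.133, -0.002, 1.571]
contact_force: [0.5, 0.0, 0.7]
opening: 0.0918
grip_force: 0.0
```

{"api": "jog_arm", "payload": {"plan": [[0,-0.3,0,-0.09,1],[-0.1,-0.6,0,-0.18,1],[-0.2,-0.94,0,-0.27,1],[-0.3,-0.94,0,-0.33,1]]}}

```text
time: 40.3
tool_pos: [0.5191, 0.1161, 0.1408]
tool_rot: [-3.141, 0.001, 1.045]
contact_force: [-0.6, 0.9, 0.5]
opening: 0.0918
grip_force: 0.0
```

{"api": "jog_arm", "payload": {"plan": [[-0.1,-0.3,0,-0.09,1],[-0.2,-0.6,0,-0.18,1],[-0.3,-0.94,0,-0.27,1],[-0.3,-0.94,0,-0.33,1]]}}

```text
time: 40.7
tool_pos: [0.4945, 0.0411, 0.141]
tool_rot: [3.142, 0.002, 0.527]
contact_force: [0.1, 0.5, 0.7]
opening: 0.0917
grip_force: 0.0
```

{"api": "jog_arm", "payload": {"plan": [[-0.1,-0.3,0,-0.09,0.1],[-0.2,-0.6,0,-0.18,0.1],[-0.285,-0.95,0,-0.27,0.1],[-0.285,-0.95,0,-0.34,0.1],[-0.285,-0.95,0,-0.34,0.1],[-0.285,-0.95,0,-0.34,0.1]]}}

```text
time: 41.3
tool_pos: [0.4727, -0.0323, 0.1412]
tool_rot: [-3.141, 0.0, 0.003]
contact_force: [-0.2, 0.3, 0.8]
opening: 0.0517
grip_force: 0.0
```

```bash
python3 - <<'E'
from h import *
s=readout.observe(); print(s["time"],s["tool_pos"],s["tool_rot"],s["opening"])
t=cams.read_camera("top"); sc=cams.read_camera("scene")
cv2.imwrite("pics/top15.png",t); cv2.imwrite("pics/s15.png",sc); cv2.imwrite("pics/w15.png",cams.read_camera("wrist"))
a=cv2.resize(t[170:280,130:320],None,fx=2.1,fy=2.1,interpolation=cv2.INTER_CUBIC)
b=cv2.resize(sc[90:310,130:400],(400,326),interpolation=cv2.INTER_CUBIC)
h=max(a.shape[0],b.shape[0]); f=lambda x:cv2.copyMakeBorder(x,0,h-x.shape[0],0,0,0)
cv2.imwrite("pics/m15.png",cv2.hconcat([f(a),f(b)]))
I=cv2.GaussianBlur(cv2.resize(t,None,fx=4,fy=4,interpolation=cv2.INTER_CUBIC),(9,9),0).astype(int); B,G,R=I[...,0],I[...,1],I[...,2]
m=(R-B>45)&(R-G<45); w=np.zeros(m.shape,np.uint8); w[820:1040,560:760]=m[820:1040,560:760]
k=(max(cv2.findContours(w,0,1)[0],key=cv2.contourArea)[:,0]-1.5)/4; print("amber",fit([onplane("top",*q,.12)[:2] for q in k],.0006))
E
```

```text
41.3 [ 0.47272749 -0.03228843  0.14116806] [-3.14145194e+00  4.07155835e-04  3.25194926e-03] 0.05171117778368747
amber (array([0.5443, 0.1928]), np.float64(0.0279), 181, np.float64(0.00022))
```

View pics/m15.png

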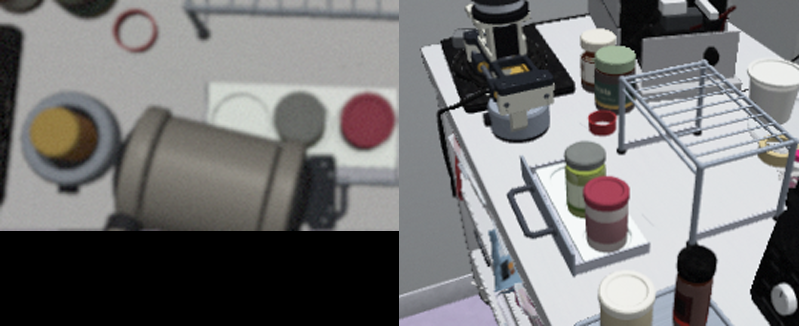

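Amber stands in the well (0.544, 0.193), and green and pink are in their seats upright. Next I grip the left post again and push the tray home.

{"api": "jog_arm", "payload": {"plan": [[0,0,-0.3,0,0.1],[0,0,-0.65,0,0.1],[0,0,-0.95,0,0.1],[0,0,-0.95,0,0.1]]}}

```text
time: 41.85
tool_pos: [0.4707, -0.0316, 0.0629]
tool_rot: [-3.14, 0.006, 0.002]
contact_force: [-0.9, 0.3, 0.8]
opening: 0.0504
grip_force: 0.0
```

{"api": "jog_arm", "payload": {"plan": [[0,0,-0.3,0,0.1],[0,0,-0.6,0,0.1],[0,0,-0.9,0,0.1],[0,0,-0.9,0,0.1],[0,0,-0.9,0,0.1]]}}

```text
time: 42.35
tool_pos: [0.4735, -0.0324, -0.0056]
tool_rot: [3.141, -0.001, 0.001]
contact_force: [-0.1, -0.6, 0.5]
opening: 0.0505
grip_force: 0.0
```

{"api": "jog_arm", "payload": {"plan": [[0,0,0,0,-1],[0,0,0,0,-1],[0,0,0,0,-1],[0,0,0,0,-1],[0,0,0,0,-1],[0,0,0,0,-1],[0,0,0,0,-1],[0,0,0,0,-1]]}}

```text
time: 43.15
tool_pos: [0.473, -0.0329, -0.0064]
tool_rot: [3.141, -0.0, 0.0]
contact_force: [-1.2, -4.5, 1.7]
opening: 0.0091
grip_force: 30.0
```

{"api": "jog_arm", "payload": {"plan": [[0.03,-0.005,0,0,-1],[0.09,-0.008,0,0,-1],[0.18,-0.01,0,0,-1],[0.3,-0.012,0,0,-1],[0.45,-0.016,0,0,-1],[0.6,-0.02,0,0,-1],[0.75,-0.025,0,0,-1],[0.88,-0.028,0,0,-1],[1,-0.03,0,0,-1]]}}

```text
time: 44.05
tool_pos: [0.5537, -0.0354, -0.0064]
tool_rot: [3.141, -0.0, 0.0]
contact_force: [-2.8, -6.4, 4.2]
opening: 0.0089
grip_force: 30.0
```

{"api": "jog_arm", "payload": {"plan": [[0.12,0,0,0,-1],[0.25,-0.005,0,0,-1],[0.38,-0.01,0,0,-1],[0.5,-0.013,0,0,-1],[0.62,-0.016,0,0,-1],[0.72,-0.02,0,0,-1],[0.8,-0.02,0,0,-1],[0.84,-0.02,0,0,-1],[0.87,-0.02,0,0,-1],[0.87,-0.02,0,0,-1]]}}

```text
time: 45.05
tool_pos: [0.6229, -0.0376, -0.0064]
tool_rot: [3.14, 0.0, 0.0]
contact_force: [-2.6, -7.3, 4.9]
opening: 0.0089
grip_force: 30.0
```

{"api": "jog_arm", "payload": {"plan": [[0.015,0,0,0,-1],[0.025,0,0,0,-1],[0.025,0,0,0,-1]]}}

```text
time: 45.35
tool_pos: [0.6228, -0.0376, -0.0065]
tool_rot: [3.14, 0.004, 0.0]
contact_force: [-10.1, -6.7, 9.2]
opening: 0.0087
grip_force: 30.0
```

{"api": "jog_arm", "payload": {"plan": [[0,0,0,0,-0.4],[0,0,0,0,-0.4],[0,0,0,0,-0.4],[0,0,0,0,-0.4],[-0.02,0,0.3,0,-0.4],[-0.05,0,0.7,0,1],[-0.05,0,1,0,1]], "squeeze": 20}}

```text
time: 46.05
tool_pos: [0.6207, -0.0362, 0.0748]
tool_rot: [-3.142, -0.001, 0.001]
contact_force: [0.7, -0.0, 0.8]
opening: 0.0391
grip_force: 0.0
```

{"api": "jog_arm", "payload": {"plan": [[0,0,0.5,0,1],[0,-0.2,0.97,0,1],[-0.1,-0.6,0.97,0,1],[-0.1,-1,0.97,0,1]]}}

```text
time: 46.45
tool_pos: [0.6128, -0.1167, 0.1529]
tool_rot: [3.141, -0.003, 0.002]
contact_force: [-0.6, -0.3, 0.1]
opening: 0.0712
grip_force: 0.0
```

{"api": "jog_arm", "payload": {"plan": [[0,-0.5,0,0,1],[-0.1,-1,0,0,1]]}}

```text
time: 46.65
tool_pos: [0.605, -0.1974, 0.151]
tool_rot: [3.142, -0.001, 0.002]
contact_force: [0.3, 0.0, 0.9]
opening: 0.0869
grip_force: 0.0
```

{"api": "jog_arm", "payload": {"plan": [[0,-0.5,0,0,1],[-0.105,-1,0,0,1]]}}

```text
time: 46.85
tool_pos: [0.5964, -0.2777, 0.1508]
tool_rot: [-3.142, -0.001, 0.001]
contact_force: [0.9, -1.0, 0.4]
opening: 0.0913
grip_force: 0.0
```

{"api": "jog_arm", "payload": {"plan": [[0,-0.5,0,0,1],[0,-1,0,0,1],[0,-1,0,0,1],[0,-1,0,0,1]]}}

```text
time: 47.25
tool_pos: [0.5957, -0.3569, 0.1502]
tool_rot: [-3.141, 0.001, -0.001]
contact_force: [1.3, 0.4, -0.9]
opening: 0.0916
grip_force: 0.0
```

```bash
python3 - <<'E'
from h import *
s=readout.observe(); print(s["time"],s["tool_pos"],s["tool_rot"],s["opening"])
b=cv2.imread("pics/top0.png"); a=cams.read_camera("top"); cv2.imwrite("pics/top16.png",a)
for i in(b,a):
    g=cv2.GaussianBlur(i,(3,3),0).mean(2); print(g[192:222,275].astype(int))
c=cams.calibration("wrist"); w=cams.read_camera("wrist"); cv2.imwrite("pics/w16.png",w)
print(proj("wrist",[[.596,-.360,.129],[.501,-.361,.119]],c))
g=w.mean(2); m=(g<45).astype(np.uint8); m[270:]=0; n,l,st,ce=cv2.connectedComponentsWithStats(m); print([(st[k].tolist(),ce[k].round(1).tolist()) for k in range(1,n) if st[k][4]>800])
E
```

```text
47.25 [ 0.59573    -0.3569234   0.15023685] [-3.14060312e+00  5.54167788e-04 -1.31300310e-03] 0.09162650697162725
[169 154 149 145 136 118  93  73  75 103 135 153 159 160 160 160 160 160
 158 150 131 101  77  74  99 131 151 158 160 160]
[180 164 159 155 143 126 100  79  80 110 144 163 169 169 170 170 170 170
 169 160 138 106  79  78 106 140 162 168 168 169]
[[288.90688383 238.4901149 ]
 [289.34398946 353.34103812]]
[([258, 0, 302, 97, 22596], [411.1, 41.4]), ([250, 194, 72, 76, 4315], [285.7, 231.8])]
```

{"api": "jog_arm", "payload": {"plan": [[0,-0.046,-0.2,0,1],[0,-0.046,-0.6,0,1],[0,-0.046,-1,0,1],[0,-0.046,-1,0,1],[0,-0.046,-1,0,1],[0,-0.046,-1,0,-1],[0,-0.046,-1,0,-1],[0,-0.046,-1,0,-1],[0,-0.046,-1,0,-1],[0,-0.046,-1,0,-1],[0,-0.046,-1,0,-1],[0,-0.046,-1,0,-1]]}}

```text
time: 48.55
tool_pos: [0.596, -0.3601, 0.0711]
tool_rot: [-3.141, 0.0, 0.0]
contact_force: [0.2, 0.7, 0.7]
opening: 0.0462
grip_force: 20.0
```

{"api": "jog_arm", "payload": {"plan": [[0,0,0,0,-1],[0,0,0,0,-1],[0,0,0.2,0,-1],[0,0,0.5,0,-1],[0,0,0.88,0,-1],[0,0.2,0.88,0,-1],[0,0.5,0.88,0,-1],[0,0.845,0.88,0,-1]]}}

```text
time: 49.35
tool_pos: [0.5956, -0.2925, 0.141]
tool_rot: [3.142, 0.0, -0.001]
contact_force: [1.1, 0.3, -2.0]
opening: 0.0459
grip_force: 20.0
```

{"api": "jog_arm", "payload": {"plan": [[-0.25,0.42,0,0,-1],[-0.525,0.845,0,0,-1]]}}

```text
time: 49.55
tool_pos: [0.5534, -0.2238, 0.1406]
tool_rot: [-3.141, 0.001, 0.0]
contact_force: [0.5, 0.6, -1.0]
opening: 0.0461
grip_force: 20.0
```

{"api": "jog_arm", "payload": {"plan": [[-0.15,0.42,0,0,-1],[-0.3,0.845,0,0,-1]]}}

```text
time: 49.75
tool_pos: [0.529, -0.1561, 0.1412]
tool_rot: [-3.142, 0.0, -0.0]
contact_force: [0.7, -0.1, -0.3]
opening: 0.0459
grip_force: 20.0
```

{"api": "jog_arm", "payload": {"plan": [[0,0.42,0,0,-1],[0,0.845,0,0,-1]]}}

```text
time: 49.95
tool_pos: [0.5295, -0.0886, 0.1414]
tool_rot: [3.141, 0.0, -0.0]
contact_force: [0.6, -0.1, -1.3]
opening: 0.0457
grip_force: 20.0
```

{"api": "jog_arm", "payload": {"plan": [[0,0.42,0,0,-1],[0,0.7,0,0,-1],[0,0.845,0,0,-1],[0,0.845,0,0,-1],[0,0.845,-0.3,0,-1],[0,0.845,-0.6,0,-1],[0,0.845,-0.8,0,-1],[0,0.845,-0.91,0,-1],[0,0.845,-0.91,0,-1],[0,0.845,-0.91,0,-1]]}}

```text
time: 50.95
tool_pos: [0.5305, -0.023, 0.069]
tool_rot: [3.141, -0.001, -0.0]
contact_force: [0.1, -0.2, -1.0]
opening: 0.0463
grip_force: 20.0
```

{"api": "jog_arm", "payload": {"plan": [[0,0,-0.015,0,-1],[0,0,-0.025,0,-1],[0,0,-0.025,0,1],[0,0,-0.025,0,1],[0,0,-0.025,0,1],[0,0,-0.025,0,1],[0,0,-0.025,0,1],[0,0,-0.025,0,1],[0,0,0.2,0,1],[0,0,0.6,0,1],[0,0,1,0,1]]}}

```text
time: 52.05
tool_pos: [0.5296, -0.0221, 0.1492]
tool_rot: [-3.141, 0.002, 0.0]
contact_force: [-0.1, -1.0, -0.3]
opening: 0.0917
grip_force: 0.0
```

{"api": "jog_arm", "payload": {"plan": [[0,0,0.53,0,1],[0,-0.2,0.53,0.09,1],[0,-0.6,0.53,0.18,1],[0,-1,0.53,0.25,1]]}}

```text
time: 52.45
tool_pos: [0.5301, -0.1026, 0.1916]
tool_rot: [3.141, -0.001, 0.4]
contact_force: [-0.2, 0.1, -0.7]
opening: 0.0918
grip_force: 0.0
```

{"api": "jog_arm", "payload": {"plan": [[0,-0.3,0,0.09,1],[-0.1,-0.7,0,0.18,1],[-0.18,-1,0,0.25,1]]}}

```text
time: 52.75
tool_pos: [0.5153, -0.1838, 0.1909]
tool_rot: [3.141, 0.0, 0.791]
contact_force: [0.8, -0.2, -0.3]
opening: 0.0921
grip_force: 0.0
```

{"api": "jog_arm", "payload": {"plan": [[0,-0.3,0,0.09,1],[-0.1,-0.7,0,0.18,1],[-0.18,-1,0,0.25,1]]}}

```text
time: 53.05
tool_pos: [0.5008, -0.2638, 0.191]
tool_rot: [3.141, 0.0, 1.183]
contact_force: [0.2, -0.3, 0.3]
opening: 0.092
grip_force: 0.0
```

{"api": "jog_arm", "payload": {"plan": [[0,-0.3,0,0.09,1],[0,-0.7,0,0.18,1],[0,-1,0,0.25,1],[0,-1,0,0.25,1],[0,-1,0,0.25,1]]}}

```text
time: 53.55
tool_pos: [0.501, -0.3421, 0.1906]
tool_rot: [-3.141, -0.001, 1.568]
contact_force: [0.7, 0.4, -0.0]
opening: 0.0917
grip_force: 0.0
```

```bash
python3 - <<'E'
from h import *
s=readout.observe(); print(s["time"],s["tool_pos"],s["tool_rot"],s["opening"])
b=cv2.imread("pics/top0.png"); a=cams.read_camera("top")
for i in(b,a):
    g=cv2.GaussianBlur(i,(3,3),0).mean(2); m=np.zeros(g.shape,np.uint8); m[222:258,226:264]=(g<80)[222:258,226:264]; M=cv2.moments(m,True); print("spice",onplane("top",M["m10"]/M["m00"],M["m01"]/M["m00"],.125).round(4),M["m00"])
c=cams.calibration("wrist"); w=cams.read_camera("wrist"); cv2.imwrite("pics/w17.png",w)
print(proj("wrist",[[.501,-.360,.119]],c))
I=cv2.GaussianBlur(w,(5,5),0).astype(int); m=((I[...,2]-I[...,0]>15)&(I.mean(2)>150)).astype(np.uint8); m[270:]=0;n,l,st,ce=cv2.connectedComponentsWithStats(m); print([(st[k].tolist(),ce[k].round(1).tolist()) for k in range(1,n) if st[k][4]>800])
E
```

```text
53.55 [ 0.50097892 -0.34207042  0.19062303] [-3.14117527e+00 -9.22500371e-04  1.56834027e+00] 0.09167108987966982
spice [ 0.5273 -0.0227  0.125 ] 305.0
spice [ 0.5275 -0.0221  0.125 ] 300.0
[[282.52513996 235.23193256]]
[([243, 196, 81, 74, 4838], [283.3, 233.9])]
```

{"api": "jog_arm", "payload": {"plan": [[0,-0.22,0,0,1],[0,-0.22,-0.3,0,1],[0,-0.22,-0.7,0,1],[0,-0.22,-0.9,0,1],[0,-0.22,-0.9,0,1]]}}

```text
time: 54.15
tool_pos: [0.5003, -0.3575, 0.1166]
tool_rot: [-3.138, -0.004, 1.571]
contact_force: [-0.5, 1.0, -0.3]
opening: 0.0916
grip_force: 0.0
```

{"api": "jog_arm", "payload": {"plan": [[0,0,-0.3,0,1],[0,0,-0.68,0,1],[0,0,-0.68,0,1],[0,0,-0.68,0,1],[0,0,-0.68,0,-1],[0,0,-0.68,0,-1],[0,0,-0.68,0,-1],[0,0,-0.68,0,-1],[0,0,-0.68,0,-1],[0,0,-0.68,0,-1]]}}

```text
time: 55.15
tool_pos: [0.5014, -0.3601, 0.0654]
tool_rot: [3.141, 0.001, 1.571]
contact_force: [-2.3, -0.4, 5.8]
opening: 0.064
grip_force: 20.0
```

{"api": "jog_arm", "payload": {"plan": [[0,0,0,0,-1],[0,0,0.2,0,-1],[0,0,0.45,0,-1],[0,0,0.75,0,-1],[0,0.1,0.75,0,-1],[0,0.35,0.75,0,-1],[0,0.6,0.75,0,-1],[0,0.94,0.75,0,-1]]}}

```text
time: 55.95
tool_pos: [0.5005, -0.2834, 0.1228]
tool_rot: [-3.14, -0.001, 1.57]
contact_force: [0.0, 0.5, -1.6]
opening: 0.0644
grip_force: 20.0
```

{"api": "jog_arm", "payload": {"plan": [[0.05,0.32,0,0,-1],[0.1,0.64,0,0,-1],[0.18,0.94,0,0,-1]]}}

```text
time: 56.25
tool_pos: [0.5147, -0.2072, 0.1229]
tool_rot: [-3.139, -0.002, 1.571]
contact_force: [0.8, -1.0, -1.2]
opening: 0.064
grip_force: 20.0
```

{"api": "jog_arm", "payload": {"plan": [[0,0.32,0,0,-1],[0,0.64,0,0,-1],[0,0.85,0,0,-1],[0,0.94,0,0,-1],[0,0.94,0,0,-1],[0,0.94,-0.25,0,-1],[0,0.94,-0.5,0,-1],[0,0.94,-0.7,0,-1],[0,0.94,-0.78,0,-1],[0,0.94,-0.78,0,-1],[0,0.94,-0.78,0,-1]]}}

```text
time: 57.35
tool_pos: [0.516, -0.135, 0.0625]
tool_rot: [3.141, 0.0, 1.57]
contact_force: [0.5, 0.9, -1.3]
opening: 0.0636
grip_force: 20.0
```

{"api": "jog_arm", "payload": {"plan": [[0,0,-0.01,0,-1],[0,0,-0.02,0,-1],[0,0,-0.02,0,-1]]}}

```text
time: 57.65
tool_pos: [0.5159, -0.1343, 0.0611]
tool_rot: [3.141, 0.0, 1.571]
contact_force: [-0.5, -0.8, 1.7]
opening: 0.0639
grip_force: 20.0
```

{"api": "jog_arm", "payload": {"plan": [[0,0,-0.01,0,-1],[0,0,-0.01,0,1],[0,0,-0.01,0,1],[0,0,-0.01,0,1],[0,0,-0.01,0,1],[0,0,-0.01,0,1],[0,0,-0.01,0,1],[0,0,0.2,0,1],[0,0,0.6,0,1],[0,0,1,0,1]]}}

```text
time: 58.65
tool_pos: [0.5152, -0.134, 0.1411]
tool_rot: [-3.14, -0.001, 1.571]
contact_force: [1.0, -0.4, 0.1]
opening: 0.0917
grip_force: 0.0
```

{"api": "jog_arm", "payload": {"plan": [[0,0,0.5,0,1],[0,0,0.7,0,1],[-0.3,-0.5,0.7,0,1],[-0.6,-1,0.7,0,1]]}}

```text
time: 59.05
tool_pos: [0.4678, -0.2143, 0.1974]
tool_rot: [3.14, 0.001, 1.574]
contact_force: [0.3, -1.8, -0.3]
opening: 0.0916
grip_force: 0.0
```

{"api": "jog_arm", "payload": {"plan": [[-0.3,-0.5,0,0,1],[-0.6,-1,0,0,1],[-0.6,-1,0,0,1]]}}

```text
time: 59.35
tool_pos: [0.417, -0.2985, 0.1966]
tool_rot: [-3.141, 0.002, 1.565]
contact_force: [0.2, 0.1, -0.4]
opening: 0.0918
grip_force: 0.0
```

{"api": "jog_arm", "payload": {"plan": [[-0.2,-0.5,0,0,1],[-0.4,-1,0,0,1],[-0.4,-1,0,0,1],[-0.4,-1,0,0,1],[-0.4,-1,0,0,1]]}}

```text
time: 59.85
tool_pos: [0.3882, -0.3729, 0.1965]
tool_rot: [3.142, -0.001, 1.572]
contact_force: [0.5, -0.7, 0.7]
opening: 0.0917
grip_force: 0.0
```

```bash
python3 - <<'E'
from h import *
s=readout.observe(); print(s["time"],s["tool_pos"],s["contact_force"])
a=cams.read_camera("top"); cv2.imwrite("pics/top18.png",a)
for i in(cv2.imread("pics/top0.png"),a):
    I=cv2.GaussianBlur(i,(3,3),0).astype(int); g=I.mean(2)
    def cen(M0,u0,u1,v0,v1,z):
        m=np.zeros(g.shape,np.uint8); m[v0:v1,u0:u1]=M0[v0:v1,u0:u1]
        M=cv2.moments(max(cv2.findContours(m,0,1)[0],key=cv2.contourArea)); return onplane("top",M["m10"]/M["m00"],M["m01"]/M["m00"],z).round(4)[:2],M["m00"]
    print("spice",cen(g<80,226,264,222,258,.125),"cream",cen(I[...,2]-I[...,0]>7,270,315,223,268,.115))
    print("bar",g[208:220,275].astype(int))
    B,G,R=I[...,0],I[...,1],I[...,2]
    print("pink",cen((R-B>30)&(R-G>30),285,330,145,182,.106),"mid",i[150:185:5,275].tolist())
E
```

```text
59.85 [ 0.38815948 -0.37293801  0.19651438] [ 0.46897667 -0.68447545  0.68800379]
spice (array([ 0.5273, -0.0227]), 277.0) cream (array([ 0.5146, -0.1351]), 533.0)
bar [160 160 158 150 131 101  77  74  99 131 151 158]
pink (array([ 0.7179, -0.1672]), 131.5) mid [[138, 137, 137], [143, 143, 140], [150, 150, 147], [160, 156, 154], [166, 164, 161], [121, 115, 111], [201, 204, 202]]
spice (array([ 0.5275, -0.0221]), 276.0) cream (array([ 0.5148, -0.1339]), 537.0)
bar [168 167 165 157 135 103  77  77 105 138 158 165]
pink (array([ 0.7185, -0.1674]), 139.0) mid [[149, 149, 146], [121, 119, 114], [116, 113, 110], [113, 113, 108], [121, 119, 116], [119, 113, 109], [38, 55, 54]]
```

```bash
python3 -c "
from cell import ticket
print(ticket.hand_in())"
```

```text
the job is handed in; nothing more can be done
None
```

I handed the job in at about 60 s with every step done: amber is in the warmer, green is in the middle seat, the tray is home and pink is still in its seat. The spice jar and cream tub measure within about 1.5 mm of where they started; the hand-in gave no verdict.

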